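# Walk the air pump back under the wire shelf

## Robot

A 7-joint arm with a two-finger parallel gripper is mounted at the origin on the work surface. World frame = base frame: x ahead of the robot, y to its left, z up, the work surface at z = 0. Lengths are in m, angles in rad, forces in N, time in s.
With the tool pointing down it reaches from about 0.425 to 0.825 m from the base axis. Payload 3.6 kg.
Tool frame: the origin (TCP) lies on the centre line of the jaws, within the pads' length; the fingertips stand 25 mm ahead of it and the grasp point (between the pads) lies 6 mm ahead of it; x points along the fingers, y is the direction in which the jaws open and shut, and the axes are right-handed (so a half turn about x gives the same grasp; the last joint's range is limited). The gripper opens to 93 mm and grips with 3 to 60 N. Pads are 15 mm wide; open, the fingers measure 128 mm over their backs; the gripper's body (75 mm by 188 mm) begins 65 mm behind the grasp point.
Start: joints at [-0.026, 0.615, -0.013, 1.423, 0.008, 1.103, -0.04], TCP at [0.65, 0, 0.244] pointing down, gripper open.
Joint ranges: [-3.12, 3.12], [-0.3, 2.06], [-1.34, 1.32], [0.26, 2.42], [-1.36, 4.5], [0.01, 1.98], [-2.84, 2.84]. Speed limits (rad/s): [2.79, 2.79, 3.14, 3.14, 3.14, 3.14, 3.14].

## Interface

Orientations are given as a unit quaternion [x, y, z, w].
In Python, from station import read_state, vision, arm gives the robot as it stands. The module is installed in compiled form; this text tells all that it offers.
- The arm moves only by the shell command python3 -m crank 'ROWS'. ROWS is JSON, a list that holds one entry, the list of rows, each a list of 7 numbers: the shift along the tool's x, y, z in m, then the turn, a rotation vector about the tool's x, y, z in rad, then the opening, from 0 (shut) to 1 (fully open). In form: [[[dx, dy, dz, ax, ay, az, fingers], ...]]. A call has 1 to 10 rows; each row is the pose to reach, as a shift and turn from the pose commanded when the call began, along the tool's axes at that moment; what a row does not reach only later rows make up. A row lasts 1/10 s, in which the tool goes at most 50 mm and 8.59 degrees, less where a joint would pass 70% of its speed; a pose out of reach is approached as far as the arm can. A call with a gripper value outside its range is refused whole. The fingers move at their own pace and stop on an object; the grip force is fixed at half the most. Time passes only in rows, so rows that repeat a pose let the fingers close. It gives the time, the measured TCP pose, the force and the opening at its end, in the units of the state.
- read_state(): the state, without advancing time (a new reading comes with each control period).
- vision.read_camera(name): name is "scene" or "side" or "wrist"; returns a dict with "img" (400x640x3 uint8, blue, green, red), "K" (3x3 intrinsics, pixels), "dist_coeffs" ([k1, k2, p1, p2, k3] as OpenCV has them; the pictures are not rectified), "R" (3x3) and "t" (3): a world point X has camera coordinates R X + t. Camera axes: x right, y down, z forward; pixel columns grow to the right and rows downward; lengths in m; the calibration is good to about 2 mm. A picture is of the moment at which its call begins. There is no depth.
- arm.hand_in(): hands the job in, once; it reports no verdict.
The state is a dict: "t": time; "q": joint angles; "dq": joint speeds; "tau": joint torques, N m; "position": TCP position; "tcp_rot": TCP orientation; "ft_force": force on the tool from outside, world axes, zero at the start; "wrist_torque": the same for the moment, N m; "opening": opening from 0.0 (shut) to 1.0 (fully open).
Only numpy, scipy, OpenCV 4.12 (cv2) and the standard library are available. Lean on these libraries where they do the work, as an engineer would, in place of code of your own. Each camera call takes 0.05 s, during which the arm holds its last target.

## Task

The aquarium's heavy blue air pump has to go back under the wire shelf, but the grey ceramic tube lies in its way: first lay the tube gently, flat side down, on the free part of the turntable. Then walk the pump in by nudging its two front corners in turn, without slewing it far round, until it stands square against the stop bar at the back, about midway between the legs. Keep off the brass tap manifold on its front, do not shove the tube with the pump, and leave the other things on the shelf where they are.

Things in the scene. Friction and masses are not known exactly. Their poses are not given: they have to be found in the camera images.
- riser: Fixed bright steel wire shelf riser: the pump's bay. Origin on the work surface under its middle; +x points INTO the bay (the way the pump travels), y across, z up. 134 mm deep (x -67 to +67), open in front and behind, legs of 8 mm wire at x +-63, y +-130 mm (252 mm clear between them). Pump home and square: its origin lies at this origin.
- mouth (a point): Middle of the lower front edge of the wire grid that roofs the bay: riser x = -67, z = 155 mm. The grid is 8 mm thick; on its rear half stand a fixed bottle and carton, up to z = 240 mm. To work just inside this edge a tool must lean some 25 to 45 degrees from vertical, fingers pointing down and into the bay.
- stop (a point): Middle of the front face of the stop bar, an 8 mm wire across the back of the bay 35 mm above the shelf, riser x = +50.5 mm. The pump's rear face comes to rest against it.
- pump: Air pump, about 1.6 kg (+-20 %): blue case 100 (x) by 200 mm (y), z from 14 to 66 mm, on four rubber feet of radius 11 mm at x +-36, y +-85 mm. Origin on the shelf under the case's centre; +x points to its rear, which enters the bay first; flat front face at x = -50 mm. It slides stiffly (5 to 20 N); pushed at one front corner it pivots roughly about the feet of the other side.
- corner_left (a point): Middle of the bright plate on the left (+y) end of the pump's front face, at pump x = -50, y = +78, z = 35 mm. The face is free to push from y = 60 to 98 mm, z = 18 to 60 mm. Pushing here turns the pump clockwise seen from above.
- corner_right (a point): The same on the right (-y) end: pump x = -50, y = -78, z = 35 mm; free from y = -60 to -98 mm. Pushing here turns the pump anticlockwise seen from above.
- manifold: Brass outlet manifold with four black-handled taps, fixed on the middle of the pump's front, same frame as the pump: it fills |y| below 52 mm, x from -50 to -82 mm (32 mm ahead of the front face), z from 33 to 72 mm. Not to be touched.
- tube: Grey ceramic fish cave: hollow tube 70 long (x), 46 wide (y), 45 mm high, flat base, upright sides up to z = 34 mm, bevelled top, +x end closed; about 200 g. Origin at the centre of its base, z up. It starts lying in the mouth of the bay, roughly lengthwise, its inner half under the grid. Grip it across its 46 mm width.
- turntable: Base of a turntable; origin on the work surface at its axis. It carries a grey platter 280 mm across, top at z = 24 mm, with a lip 8 mm high (inner radius 134 mm), which turns with slight friction (0.04 N m). Its things stand on the +x side of this frame, at about (80, 0), (22, 82) and (20, -88) mm; the part towards -x, around (-60, 0) mm, is free.
- tub: Yellow food tub with white flip-top lid, 68 mm in diameter, 68 mm high, standing on the platter. Origin at the centre of its base. Leave alone.
- dish: Clear glass dish, 80 mm in diameter, 28 mm high, on the platter. Origin at the centre of its base. Leave alone.
- scoop: Small green scoop, 91 mm long (x from -44 to +46 mm), 26 mm wide, 18 mm high at its cup (+x end), lying on the platter. Origin at the underside, near the middle of its length. Leave alone.
- spares_box: Closed grey spares box with white lid, 126 mm (x) by 166 mm (y), 60 mm high, on the shelf on the other side of the pump from the turntable. Origin at the centre of its base. Leave alone.
- tweezers: Steel tweezers lying flat, 125 mm long (x), about 12 mm wide, 8 mm high. Origin at the middle, on the shelf. Leave alone.
Mind the look-alikes: they are no part of the job. What is meant by the pump is not pink, and is the larger of those in its own colour.

How it is judged:
By the outcome, as a careful person would: the job done as asked, in the order asked, and still so for the second after the job is handed in, with the robot touching nothing.
It also fails if it takes over 72 s, if anything falls off the work surface, if the arm or the gripper's body presses on something with over 40 N, if the wrist force passes 120 N, or if a joint passes its speed limit or range.

## Working session

There is one attempt and no reset: what is moved stays moved. The work goes in short steps, Python scripts to look and compute and a shell command to move; the robot and the scene stay as the last step left them, time stands still between calls to the robot, and variables do not carry over. Pictures are saved under pics/ and viewed, and the job is handed in when it is done.

```bash
mkdir -p pics; ls; python3 - <<'E'
from station import read_state, vision
import cv2
print(read_state())
for n in ["scene","side","wrist"]:
    c=vision.read_camera(n); cv2.imwrite(f"pics/{n}0.png",c["img"])
    print(n,c["K"],c["dist_coeffs"],c["R"],c["t"])
E
```

```text
pics
{'t': 0.0, 'q': array([-0.02650148,  0.61593142, -0.01260383,  1.4248656 ,  0.00810894,
        1.10338204, -0.04038854]), 'dq': array([ 0.00085321, -0.00100237, -0.00065882,  0.00124167, -0.0014964 ,
        0.00095894,  0.00049937]), 'tau': array([ 5.37042069e-04, -4.58937871e+01,  2.08912762e-01, -1.65743172e+01,
       -6.11085235e-02,  2.03703978e-02,  2.53581929e-04]), 'position': array([6.49288113e-01, 2.24023515e-06, 2.42484238e-01]), 'tcp_rot': array([ 0.49933472,  0.50063897, -0.50062797,  0.49939673]), 'ft_force': array([-0.16499033,  0.41587909, -0.09123856]), 'wrist_torque': array([ 0.00308946,  0.02805306, -0.05567188]), 'opening': 0.9944234793256403}
scene [[372.75175562   0.         319.46674558]
 [  0.         372.75175562 199.5225774 ]
 [  0.           0.           1.        ]] [-0.01000424  0.          0.          0.          0.        ] [[-0.29304362  0.95608963  0.0042491 ]
 [ 0.81460611  0.25200032 -0.5224105 ]
 [-0.50054204 -0.14962772 -0.85268354]] [ 0.17067019 -0.34225233  1.29712229]
side [[473.90026539   0.         326.53131092]
 [  0.         473.90026539 198.68997494]
 [  0.           0.           1.        ]] [-0.04239018  0.          0.          0.          0.        ] [[-0.92747492 -0.37387952  0.00209044]
 [-0.18671105  0.45831157 -0.86895885]
 [ 0.32392785 -0.80632785 -0.49487993]] [0.42997072 0.19424535 1.10019965]
wrist [[353.19157422   0.         320.50870725]
 [  0.         353.19157422 195.28699081]
 [  0.           0.           1.        ]] [0.02192107 0.         0.         0.         0.        ] [[ 9.99989953e-01 -8.88173858e-04 -4.39382145e-03]
 [ 3.86798195e-04 -9.59422953e-01  2.81970651e-01]
 [-4.46597211e-03 -2.81969517e-01 -9.59412970e-01]] [-0.64772172 -0.03249451  0.39299919]
```

View pics/scene0.png

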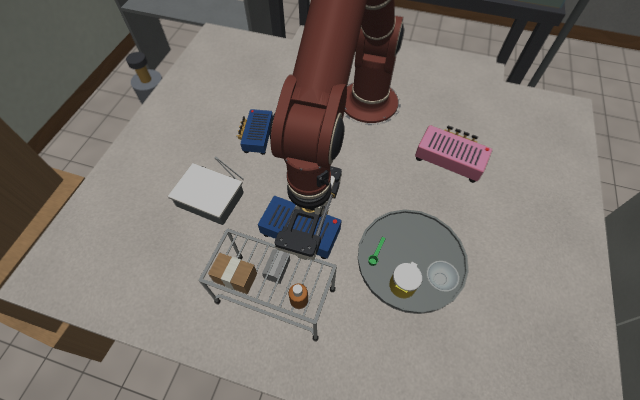

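View pics/side0.png

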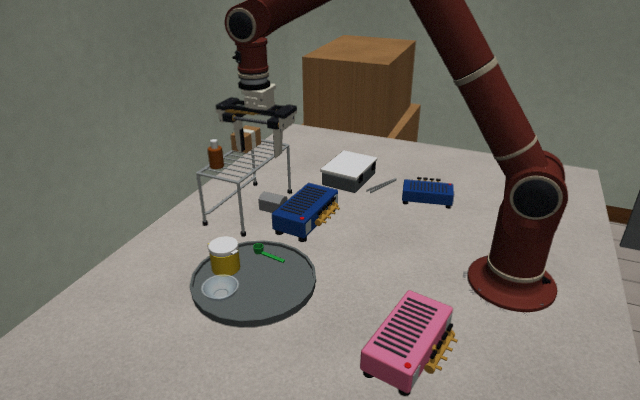

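View pics/wrist0.png

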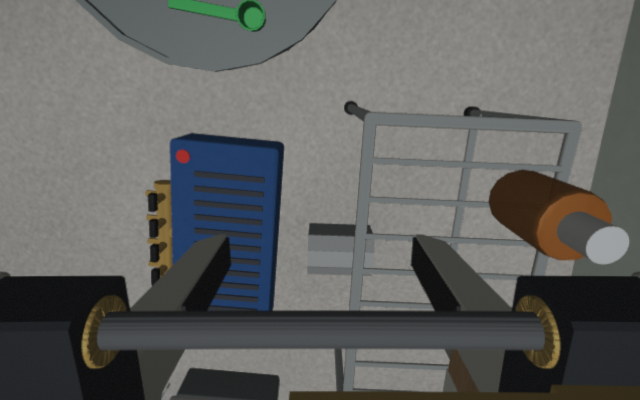

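The scene camera shows the riser at about (270,280), the pump at (300,225) partly hidden by the gripper, the tube at (275,265) and the turntable at (413,260). The side camera shows the pump at (305,210), the tube at (270,203) and the turntable at (253,280). I'll zoom in to measure them.

```bash
cat > h.py <<'E'
import numpy as np, cv2
from scipy.spatial.transform import Rotation as Rn
from scipy.optimize import least_squares
def unproj(c,uv,z):
    uv=np.array(uv,float).reshape(-1,1,2)
    n=cv2.undistortPoints(uv,c["K"],c["dist_coeffs"]).reshape(-1,2)
    d=np.c_[n,np.ones(len(n))]@c["R"]; o=-c["R"].T@c["t"]
    return o+d*((z-o[2])/d[:,2])[:,None]
def proj(c,X):
    X=np.array(X,float).reshape(-1,3)
    return cv2.projectPoints(X,cv2.Rodrigues(c["R"])[0],c["t"].reshape(3,1),c["K"],c["dist_coeffs"])[0].reshape(-1,2)
def T(p,X):  # planar pose x,y,yaw
    X=np.array(X,float).reshape(-1,3); c,s=np.cos(p[2]),np.sin(p[2])
    return np.c_[p[0]+c*X[:,0]-s*X[:,1],p[1]+s*X[:,0]+c*X[:,1],X[:,2]]
def fit(obs,p0):
    # obs: list of (cam, uv, local xyz)
    def f(p): return np.concatenate([(proj(c,T(p,[X]))[0]-uv) for c,uv,X in obs])
    r=least_squares(f,p0,loss='soft_l1'); return r.x, f(r.x).reshape(-1,2)
def crop(img,x0,y0,x1,y1,s,name):
    im=cv2.resize(img[y0:y1,x0:x1],None,fx=s,fy=s,interpolation=cv2.INTER_CUBIC)
    for u in range((x0+9)//10*10,x1,10):
        cv2.line(im,((u-x0)*s,0),((u-x0)*s,6 if u%50 else 14),(0,255,255),1)
        if u%20==0: cv2.putText(im,str(u),((u-x0)*s,24),0,.4,(0,255,255),1)
    for v in range((y0+9)//10*10,y1,10):
        cv2.line(im,(0,(v-y0)*s),(6 if v%50 else 14,(v-y0)*s),(0,255,255),1)
        if v%20==0: cv2.putText(im,str(v),(16,(v-y0)*s+4),0,.4,(0,255,255),1)
    cv2.imwrite(name,im)
E
python3 - <<'E'
from station import vision
from h import *
import pickle
C={n:vision.read_camera(n) for n in ["scene","side","wrist"]}
pickle.dump(C,open("c0.pkl","wb"))
crop(C["side"]["img"],185,120,385,270,4,"pics/s1.png")
crop(C["scene"]["img"],180,185,350,345,4,"pics/sc1.png")
E
```

```text
(no output)
```

View pics/s1.png

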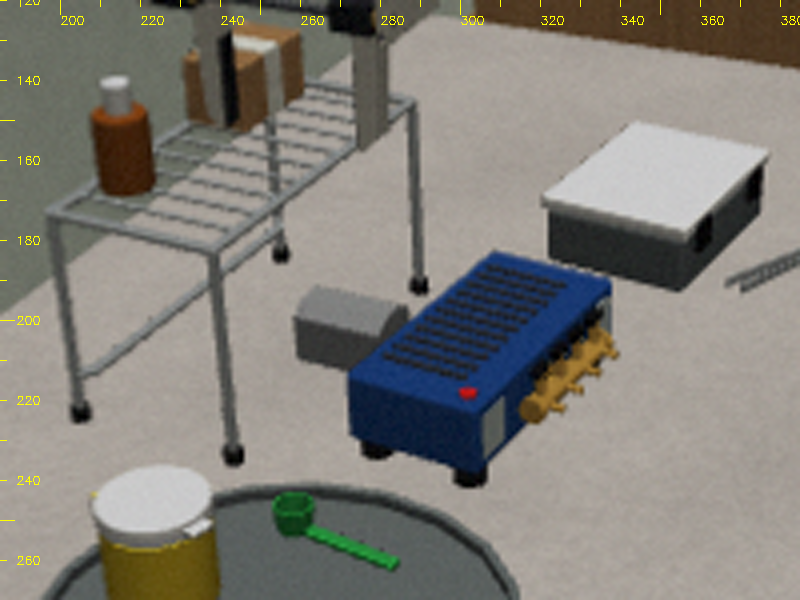

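View pics/sc1.png

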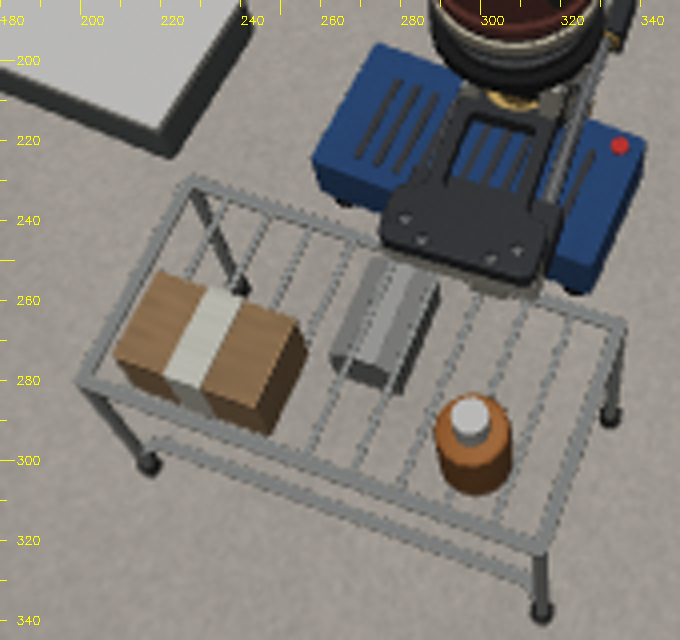

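```bash
python3 - <<'E'
from h import *
import pickle
C=pickle.load(open("c0.pkl","rb"))
crop(C["wrist"]["img"],140,90,400,290,3,"pics/w1.png")
crop(C["scene"]["img"],345,195,475,325,5,"pics/sc2.png")
crop(C["side"]["img"],250,180,300,220,14,"pics/s2.png")
E
```

```text
(no output)
```

View pics/w1.png

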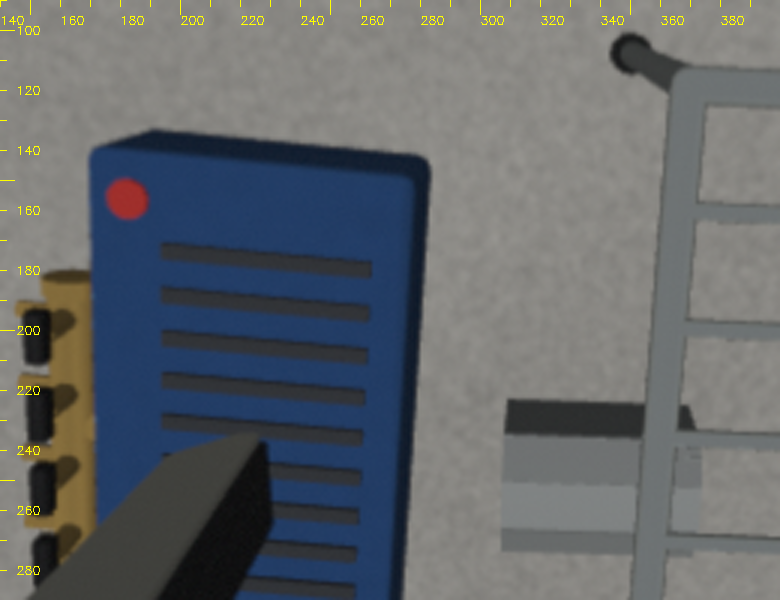

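View pics/sc2.png

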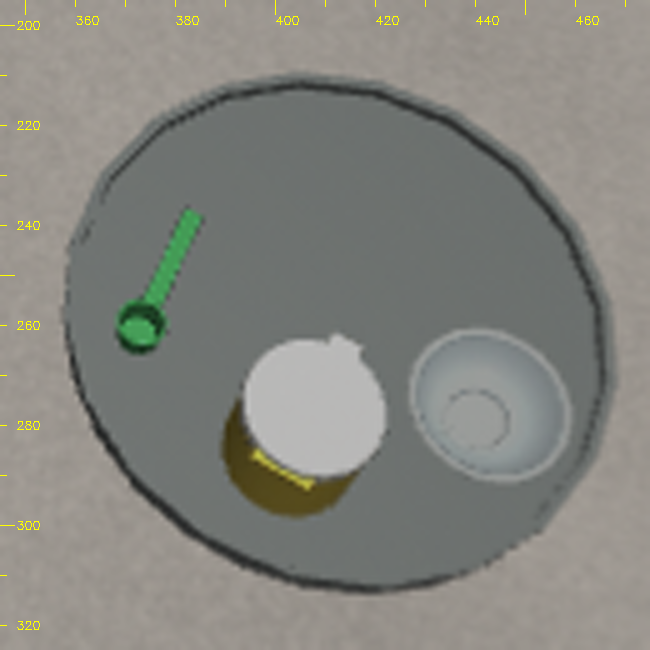

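View pics/s2.png

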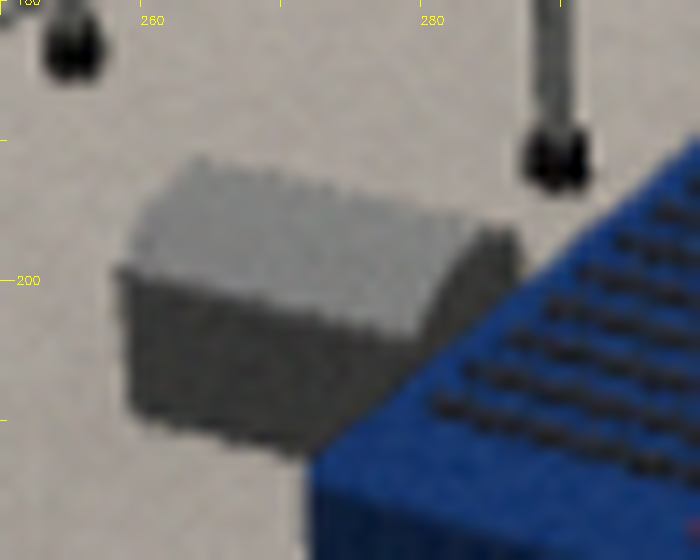

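```bash
cat > fit0.py <<'E'
from h import *
import pickle
C=pickle.load(open("c0.pkl","rb"))
S,D,W=C["scene"],C["side"],C["wrist"]
for n in C: print(n,"cam pos",(-C[n]["R"].T@C[n]["t"]).round(3))
np.set_printoptions(precision=4,suppress=True)
x,y=.063,.130
r=[(D,(287,191),(-x,-y,.006)),(D,(253,183.5),(x,-y,.006)),(D,(205,222.8),(x,y,.006)),(D,(241,233.5),(-x,y,.006)),
(S,(239.5,256.5),(-x,-y,.006)),(S,(217,300.7),(x,-y,.006)),(S,(332.5,288.8),(-x,y,.006)),(S,(315.3,338),(x,y,.006)),
(D,(236,182.5),(-x,y,.159)),(D,(197.5,173.5),(x,y,.159)),(D,(286.5,145.5),(-x,-y,.159)),
(S,(227.5,231),(-x,-y,.159)),(S,(201,280),(x,-y,.159)),(S,(314,321.5),(x,y,.159)),(S,(334.5,266.5),(-x,y,.159)),
(W,(350,107.7),(-x,y,.006)),(W,(368,118),(-x,y,.159))]
p,e=fit(r,[.85,-.1,0]); print("riser",p,np.degrees(p[2])); print(e.round(1).tolist())
pr=p
a,b=.05,.1
q=[(D,(270.3,214),(a,b,.066)),(D,(305,221.5),(-a,b,.066)),(D,(337.5,190),(-a,-b,.066)),(D,(308,183),(a,-b,.066)),
(S,(274.5,195.8),(-a,-b,.066)),(S,(259,224.5),(a,-b,.066)),(S,(341,220.5),(-a,b,.066)),(S,(318,252.5),(a,b,.066)),
(W,(170.5,139),(-a,b,.066)),(W,(279,149),(a,b,.066)),(W,(190.7,133.3),(-a,b,.014)),(W,(283,141),(a,b,.014))]
p,e=fit(q,[.7,-.1,0]); print("pump",p,np.degrees(p[2])); print(e.round(1).tolist())
t=[(D,(259.2,209.3),(.035,.023,0)),(D,(258.5,199.3),(.035,.023,.034)),(D,(279.5,203.8),(-.035,.023,.034)),
(W,(308.3,234.7),(-.035,.023,.034)),(W,(309.3,223.3),(-.035,.023,0)),(W,(307.3,274),(-.035,-.023,.034)),(W,(370,226),(.035,.023,0)),(W,(371,275.7),(.035,-.023,.034)),(W,(372.3,235.7),(.035,.023,.034))]
p,e=fit(t,[.8,-.05,0]); print("tube",p,np.degrees(p[2])); print(e.round(1).tolist()); pt=p
# rim
c=S; im=c["img"]
def f(p): 
    P=unproj(S,[(405,209.4),(358,257),(467.8,267),(419,313.4)],.032)[:,:2]
    return np.hypot(*(P-p[:2]).T)-.140
rr=least_squares(f,[.7,.3]); print("turntable",rr.x,f(rr.x)); tt=rr.x
tub=unproj(S,[(408,277)],.024+.068)[0,:2]; dish=unproj(S,[(443,276)],.024+.028)[0,:2]; sc=unproj(S,[(373,260)],.04)[0,:2];sh=unproj(S,[(383.5,238)],.03)[0,:2]
print(tub,dish,sc,sh)
ang=np.arctan2(*(tub-tt)[::-1]); print("tub ang",np.degrees(ang),np.hypot(*(tub-tt)), "dish ang",np.degrees(np.arctan2(*(dish-tt)[::-1])))
print("in riser frame tube", (np.array([[np.cos(pr[2]),np.sin(pr[2])],[-np.sin(pr[2]),np.cos(pr[2])]])@(pt[:2]-pr[:2])))
print("free spot", tt-.06*np.array([np.cos(ang),np.sin(ang)]))
E
python3 fit0.py
```

```text
scene cam pos [0.978 0.117 0.927]
side cam pos [0.079 0.959 0.712]
wrist cam pos [0.65  0.079 0.384]
riser [ 0.7374 -0.0687 -0.0362] -2.0764095682467554
[[1.7, -0.7], [0.9, -0.9], [-0.6, -0.4], [2.0, -0.7], [-0.6, -0.1], [-0.1, 0.4], [-0.2, -0.8], [0.4, -0.9], [1.8, -0.4], [-0.4, -0.5], [0.2, -0.7], [-0.6, -0.7], [-0.7, 0.3], [1.4, -0.2], [0.1, -1.0], [0.1, -0.7], [1.1, -0.5]]
pump [ 0.5533 -0.0659 -0.0914] -5.237370885921159
[[-0.4, -1.6], [-2.0, 0.3], [0.1, -1.5], [-0.9, -1.9], [-1.9, -1.6], [-3.3, -0.3], [0.3, -1.7], [9.2, -1.1], [-2.1, -0.2], [1.3, 0.2], [-1.3, -0.9], [2.9, 0.4]]
tube [ 0.6694 -0.0919 -0.0286] -1.6391389497894937
[[-0.3, -0.2], [-0.4, -0.3], [-0.1, 0.2], [-0.2, 0.3], [-0.1, 0.3], [0.0, -0.3], [-0.5, -0.8], [-0.3, -0.3], [1.3, 1.1]]
turntable [0.5494 0.24  ] [0.0027 0.0001 0.0002 0.0026]
[0.6299 0.2302] [0.5854 0.3174] [0.5897 0.1443] [0.5161 0.1574]
tub ang -6.9519198744076505 0.08107960640401328 dish ang 65.02076597229043
in riser frame tube [-0.0671 -0.0256]
free spot [0.4898 0.2473]
```

```bash
cat >> h.py <<'E'
RIS=np.array([.7374,-.0687,-.0362])
def Rdes(yaw,lean):
    # camera on the -u side: current start pose tool rotated +90deg about world z, then leaned
    d=np.array([np.sin(lean)*np.cos(yaw),np.sin(lean)*np.sin(yaw),-np.cos(lean)])
    v=np.array([-np.sin(yaw),np.cos(yaw),0])
    return d,v
def plan(tip_or,pos,yaw_deg,lean_deg,ahead,ysign,st):
    """pos: world position of the point 'ahead' m ahead of TCP. prints row numbers"""
    d,v=Rdes(np.radians(yaw_deg),np.radians(lean_deg))
    y=v*ysign; z=np.cross(d,y); R=np.c_[d,y,z]
    R0=Rn.from_quat(st["tcp_rot"]).as_matrix()
    tcp=np.array(pos)-ahead*d
    sh=R0.T@(tcp-st["position"]); rv=Rn.from_matrix(R0.T@R).as_rotvec()
    print(tip_or,"shift",sh.round(4).tolist(),"rot",rv.round(3).tolist())
def ris2w(x,y,z,P=None):
    P=RIS if P is None else P
    return T(P,[[x,y,z]])[0]
def w2ris(X,P=None):
    P=RIS if P is None else P
    c,s=np.cos(P[2]),np.sin(P[2]); d=np.array(X[:2])-P[:2]
    return np.array([c*d[0]+s*d[1],-s*d[0]+c*d[1]])
E
sed -i 's/(S,(318,252.5)/(S,(326,251)/' fit0.py; python3 fit0.py | grep -A1 pump
python3 - <<'E'
from station import read_state
from h import *
st=read_state(); R0=Rn.from_quat(st["tcp_rot"]).as_matrix(); print(R0.round(2))
print((Rn.from_euler('z',90,degrees=True).as_matrix()@R0).round(2))
print(w2ris([.5533,-.0659]),w2ris([.6694,-.0919]))
E
```

```text
pump [ 0.553  -0.066  -0.0904] -5.176677908026645
[[-0.3, -1.6], [-1.8, 0.3], [0.2, -1.5], [-0.8, -1.9], [-1.9, -1.7], [-3.2, -0.3], [0.3, -1.9], [1.3, 0.2], [-2.6, -0.1], [0.9, 0.1], [-1.7, -0.8], [2.5, 0.3]]
[[-0.  1. -0.]
 [ 0. -0. -1.]
 [-1. -0. -0.]]
[[-0.  0.  1.]
 [-0.  1. -0.]
 [-1. -0. -0.]]
[-0.18408073 -0.0038648 ] [-0.06711579 -0.02564586]
```

```bash
python3 - <<'E'
from station import read_state
from h import *
st=read_state(); t=[.6694,-.0919,-.0286]
g=T(t,[[-.008,0,.028]])[0]; d,v=Rdes(t[2],np.radians(25))
plan("pre",g-.11*d,-1.64,25,.006,1,st)
plan("grasp",g,-1.64,25,.006,1,st)
E
```

```text
pre shift [0.1101, -0.0373, 0.0903] rot [-1.515, -0.346, 0.337]
grasp shift [0.2098, 0.0093, 0.0916] rot [-1.515, -0.346, 0.337]
```

```bash
python3 -m crank '[[[0,-0.037,0.09,-1.515,-0.346,0.337,1],[0,-0.037,0.09,-1.515,-0.346,0.337,1],[0,-0.037,0.09,-1.515,-0.346,0.337,1],[0,-0.037,0.09,-1.515,-0.346,0.337,1],[0,-0.037,0.09,-1.515,-0.346,0.337,1],[0,-0.037,0.09,-1.515,-0.346,0.337,1],[0,-0.037,0.09,-1.515,-0.346,0.337,1],[0,-0.037,0.09,-1.515,-0.346,0.337,1],[0.05,-0.037,0.09,-1.515,-0.346,0.337,1],[0.11,-0.037,0.09,-1.515,-0.346,0.337,1]]]'
python3 -m crank '[[[0,0,0,0,0,0,1],[0,0,0,0,0,0,1],[0,0,0,0,0,0,1]]]'
cat > shot.py <<'E'
import sys
from station import vision,read_state
from h import *
import pickle
name=sys.argv[1]; C={}
for n in sys.argv[2].split(","):
    C[n]=vision.read_camera(n); cv2.imwrite(f"pics/{name}_{n}.png",C[n]["img"])
pickle.dump(C,open(f"{name}.pkl","wb"))
E
python3 shot.py pre side,wrist
python3 - <<'E'
from station import read_state
from h import *
st=read_state(); print(st["t"],st["position"],st["q"].round(2))
t=[.6694,-.0919,-.0286]
g=T(t,[[-.008,0,.028]])[0]; d,v=Rdes(t[2],np.radians(25))
plan("pre",g-.11*d,-1.64,25,.006,1,st)
plan("grasp",g,-1.64,25,.006,1,st)
E
```

```text
t: 1.3
position: [0.6144, -0.0902, 0.1451]
tcp_rot: [0.037, 0.541, -0.041, 0.839]
ft_force: [1.0, -1.4, -1.6]
opening: 0.999
t: 1.6
position: [0.6157, -0.0896, 0.1469]
tcp_rot: [0.04, 0.542, -0.043, 0.838]
ft_force: [0.8, -0.3, 0.3]
opening: 1.0
1.7 [ 0.61537872 -0.0896121   0.14695581] [ 0.26  0.57 -0.22  1.98  0.52  0.21  1.07]
pre shift [0.0114, -0.0013, -0.0083] rot [-0.087, -0.013, 0.019]
grasp shift [0.1214, 0.0009, -0.007] rot [-0.087, -0.013, 0.019]
```

View pics/pre_side.png

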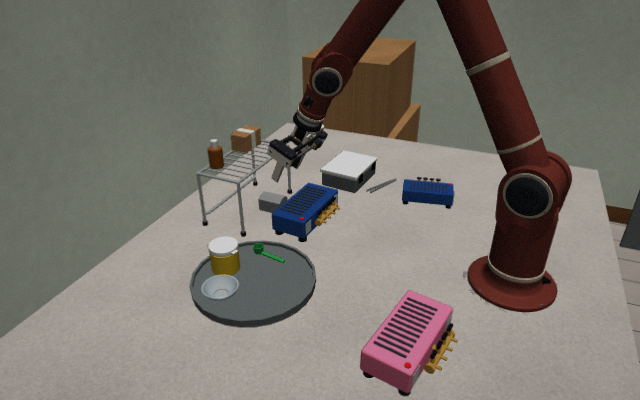

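View pics/pre_wrist.png

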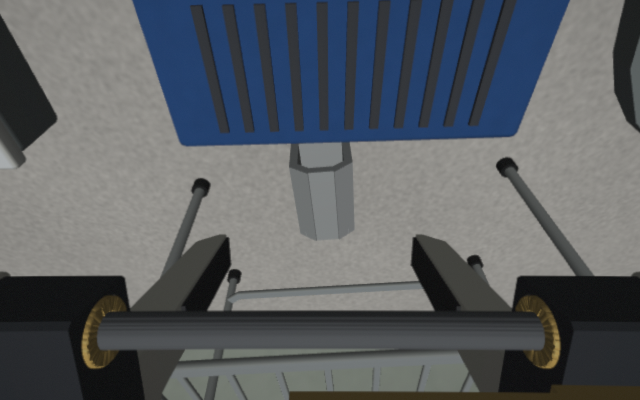

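Wrist view: the tube at (322,190) is centred between the fingers, whose inner edges are at columns 228 and 415. The side view shows the tool leaning above the pump. I'll finish the rotation and descend.

```bash
python3 -m crank '[[[0.015,-0.001,-0.008,-0.087,-0.013,0.019,1],[0.04,0,-0.008,-0.087,-0.013,0.019,1],[0.07,0,-0.007,-0.087,-0.013,0.019,1],[0.09,0,-0.007,-0.087,-0.013,0.019,1],[0.105,0,-0.007,-0.087,-0.013,0.019,1],[0.12,0,-0.007,-0.087,-0.013,0.019,1],[0.12,0,-0.007,-0.087,-0.013,0.019,1],[0.12,0,-0.007,-0.087,-0.013,0.019,1]]]'
python3 shot.py g1 side,wrist
python3 - <<'E'
from station import read_state
from h import *
st=read_state(); print(st["t"],st["position"],st["q"].round(2))
t=[.6694,-.0919,-.0286]
g=T(t,[[-.008,0,.028]])[0]
plan("grasp",g,-1.64,25,.006,1,st)
E
```

```text
t: 2.5
position: [0.6603, -0.0934, 0.036]
tcp_rot: [0.008, 0.541, -0.012, 0.841]
ft_force: [0.7, -0.2, -0.1]
opening: 1.003
2.6 [ 0.6599486  -0.09340556  0.03613821] [ 0.18  0.79 -0.08  1.92  1.38  0.02  0.3 ]
grasp shift [0.002, 0.0018, -0.0021] rot [0.002, -0.009, -0.001]
```

View pics/g1_wrist.png

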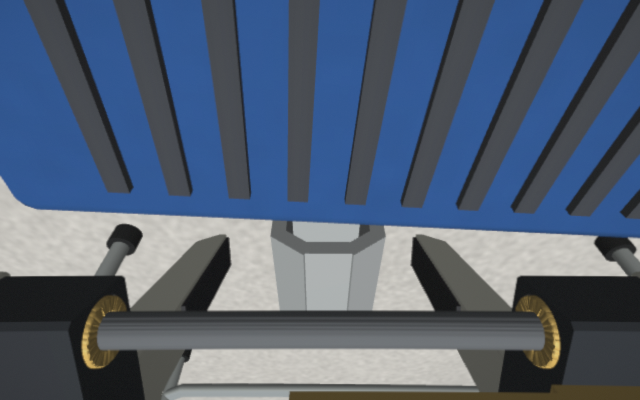

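View pics/g1_side.png

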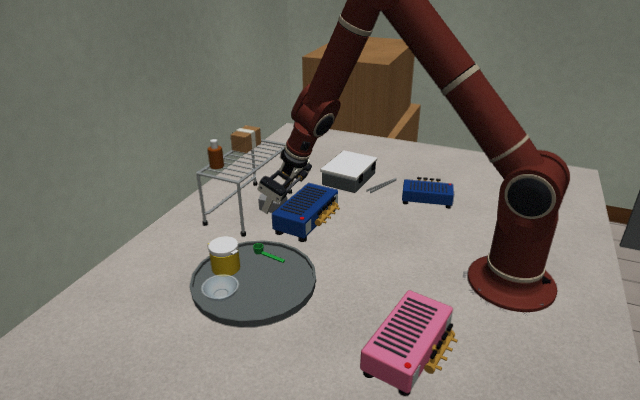

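Wrist view: the tube mouth at (328,240) sits between the fingers, 1–2 mm off centre. I'll correct that and close.

```bash
python3 -m crank '[[[0.001,0.002,-0.002,0,0,0,1],[0.001,0.002,-0.002,0,0,0,0.4],[0.001,0.002,-0.002,0,0,0,0.2],[0.001,0.002,-0.002,0,0,0,0.2],[0.001,0.002,-0.002,0,0,0,0.2],[0.001,0.002,-0.002,0,0,0,0.2]]]'; python3 -m crank '[[[0,0,0,0,0,0,0.2],[0,0,0,0,0,0,0.2]]]'
```

```text
t: 3.2
position: [0.657, -0.0914, 0.0328]
tcp_rot: [0.008, 0.543, -0.011, 0.84]
ft_force: [-0.3, 0.3, 0.1]
opening: 0.622
t: 3.4
position: [0.6568, -0.0911, 0.0325]
tcp_rot: [0.008, 0.543, -0.011, 0.84]
ft_force: [-0.3, 0.3, 0.0]
opening: 0.496
```

```bash
python3 -m crank '[[[-0.005,0,0.002,0,0,0,0.2],[-0.014,0,0.006,0,0,0,0.2],[-0.023,0,0.0106,0,0,0,0.2],[-0.035,0,0.0106,0,0,0,0.2],[-0.05,0,0.009,0,0,0,0.2],[-0.065,0,0.007,0,0,0,0.2],[-0.074,0,0.007,0,0,0,0.2],[-0.09,0,0.002,0,0,0,0.2],[-0.11,0,-0.004,0,0,0,0.2],[-0.125,0,-0.008,0,0,0,0.2]]]'; python3 -m crank '[[[0,0,0,0,0,0,0.2],[0,0,0,0,0,0,0.2]]]'; python3 shot.py l1 side,wrist;  python3 - <<'E'
from station import read_state
from h import *
st=read_state(); print(st["t"],st["position"],st["q"].round(2))
E
```

```text
t: 4.4
position: [0.5966, -0.09, 0.1436]
tcp_rot: [0.008, 0.543, -0.011, 0.839]
ft_force: [-0.5, 0.0, -2.4]
opening: 0.493
t: 4.6
position: [0.5979, -0.0902, 0.1432]
tcp_rot: [0.008, 0.543, -0.011, 0.84]
ft_force: [0.2, 0.2, -2.3]
opening: 0.489
4.7 [ 0.59817318 -0.09009513  0.14255645] [ 0.51  0.61 -0.56  2.02  1.08  0.31  0.64]
```

View pics/l1_wrist.png

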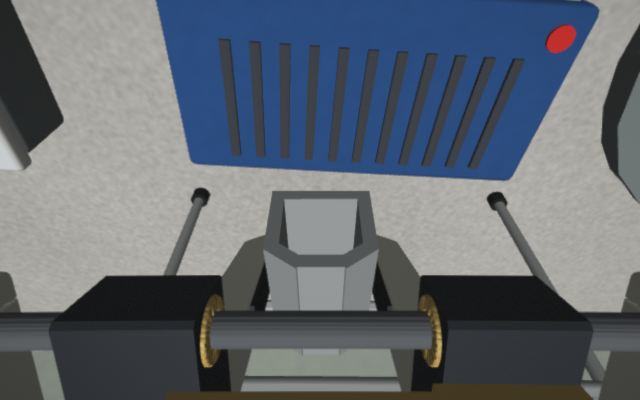

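View pics/l1_side.png

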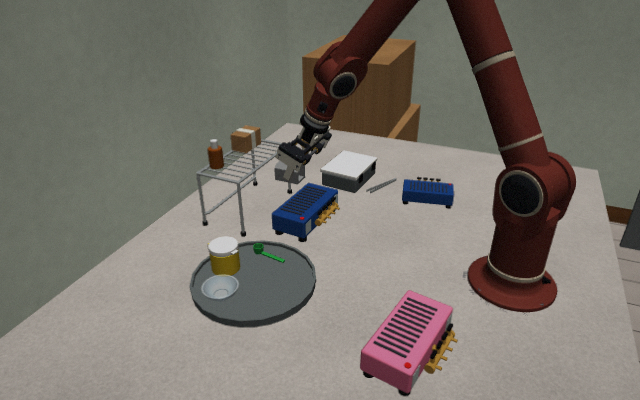

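```bash
cat > pl.py <<'E'
from station import read_state
from h import *
st=read_state(); R0=Rn.from_quat(st["tcp_rot"]).as_matrix(); print(st["t"],st["position"],R0.round(3)[:,0],st["q"].round(2))
yaw0=np.arctan2(-R0[0,1],R0[1,1]); print("yaw",np.degrees(yaw0))
Y=np.radians(20); dR=Rn.from_euler('z',Y-yaw0).as_matrix()
s=np.array([.488,.249])-.0126*np.array([np.cos(Y),np.sin(Y)])
for z in (.13,.075,.0565):
    tcp=np.array([*s,z]); print(z,"shift",(R0.T@(tcp-st["position"])).round(4).tolist(),"rot",Rn.from_matrix(R0.T@dR@R0).as_rotvec().round(3).tolist())
E
python3 pl.py
```

```text
4.7 [ 0.59817318 -0.09009513  0.14255645] [ 0.41  -0.01  -0.912] [ 0.51  0.61 -0.56  2.02  1.08  0.31  0.64]
yaw -1.5848259239886686
0.13 shift [-0.042, 0.3313, -0.125] rot [-0.344, 0.0, 0.154]
0.075 shift [0.0082, 0.3312, -0.1476] rot [-0.344, 0.0, 0.154]
0.0565 shift [0.0251, 0.3312, -0.1551] rot [-0.344, 0.0, 0.154]
```

```bash
python3 -m crank '[[[-0.005,0.035,-0.013,-0.04,0,0.018,0.2],[-0.012,0.075,-0.03,-0.08,0,0.036,0.2],[-0.017,0.115,-0.045,-0.12,0,0.054,0.2],[-0.022,0.155,-0.06,-0.17,0,0.075,0.2],[-0.027,0.195,-0.075,-0.21,0,0.093,0.2],[-0.032,0.235,-0.09,-0.25,0,0.11,0.2],[-0.037,0.275,-0.105,-0.29,0,0.13,0.2],[-0.04,0.305,-0.115,-0.32,0,0.143,0.2],[-0.042,0.331,-0.125,-0.344,0,0.154,0.2],[-0.042,0.331,-0.125,-0.344,0,0.154,0.2]]]'; python3 -m crank '[[[0,0,0,0,0,0,0.2],[0,0,0,0,0,0,0.2]]]'; python3 shot.py p1 side,scene; python3 pl.py
```

```text
t: 5.7
position: [0.4738, 0.2507, 0.1301]
tcp_rot: [-0.095, 0.535, 0.152, 0.826]
ft_force: [-0.5, 0.4, -2.0]
opening: 0.49
t: 5.9
position: [0.4766, 0.2432, 0.1301]
tcp_rot: [-0.094, 0.535, 0.145, 0.827]
ft_force: [0.1, 0.3, -1.6]
opening: 0.493
6.0 [0.47664645 0.24306657 0.13029341] [ 0.386  0.139 -0.912] [-0.27  0.53 -0.41  2.21  1.54  0.3  -0.14]
yaw 19.870960422824705
0.13 shift [0.0003, 0.0017, -0.0] rot [-0.002, -0.0, 0.001]
0.075 shift [0.0505, 0.0017, -0.0226] rot [-0.002, -0.0, 0.001]
0.0565 shift [0.0673, 0.0017, -0.0302] rot [-0.002, -0.0, 0.001]
```

View pics/p1_side.png

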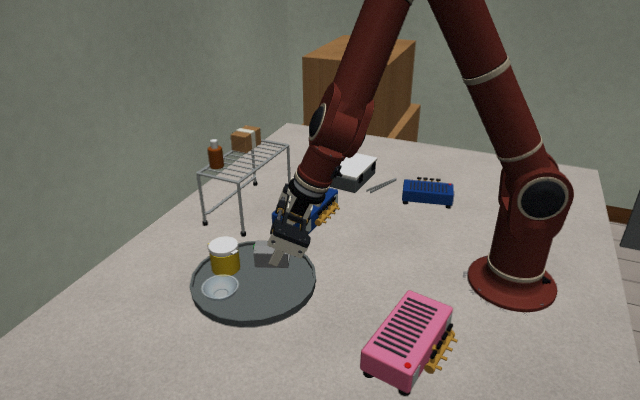

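View pics/p1_scene.png

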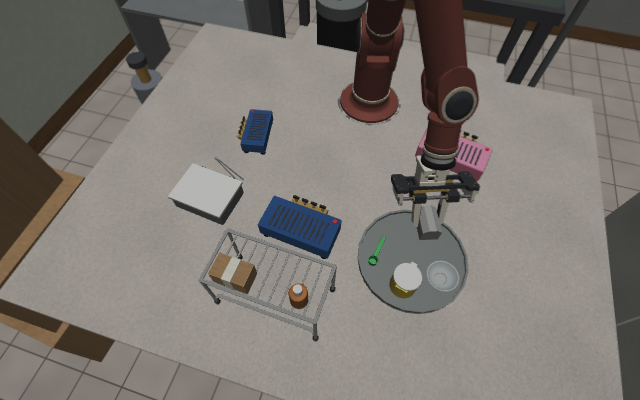

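The scene view shows the tube held at (430,222) over the free part of the platter. The pump is unobstructed at (300,225), which is useful for a later fit. Lowering now.

```bash
python3 -m crank '[[[0.015,0.002,-0.007,0,0,0,0.2],[0.032,0.002,-0.014,0,0,0,0.2],[0.046,0.002,-0.021,0,0,0,0.2],[0.054,0.002,-0.024,0,0,0,0.2],[0.058,0.002,-0.026,0,0,0,0.2],[0.061,0.002,-0.0275,0,0,0,0.2],[0.061,0.002,-0.0275,0,0,0,0.2],[0.061,0.002,-0.0275,0,0,0,0.2]]]'; python3 shot.py p2 side; python3 pl.py; python3 - <<'E'
from h import *
crop(cv2.imread("pics/p2_side.png"),190,200,330,320,5,"pics/p2c.png")
E
```

```text
t: 6.8
position: [0.4756, 0.2464, 0.064]
tcp_rot: [-0.094, 0.534, 0.146, 0.827]
ft_force: [-0.0, 0.1, -2.4]
opening: 0.492
6.85 [0.47560748 0.24654569 0.064156  ] [ 0.387  0.141 -0.911] [-0.22  0.7  -0.51  2.26  1.99  0.45 -0.58]
yaw 20.019028991683065
0.13 shift [-0.0601, -0.0019, 0.027] rot [0.0, -0.0, -0.0]
0.075 shift [-0.0099, -0.0019, 0.0044] rot [0.0, -0.0, -0.0]
0.0565 shift [0.0069, -0.0019, -0.0033] rot [0.0, -0.0, -0.0]
```

View pics/p2c.png

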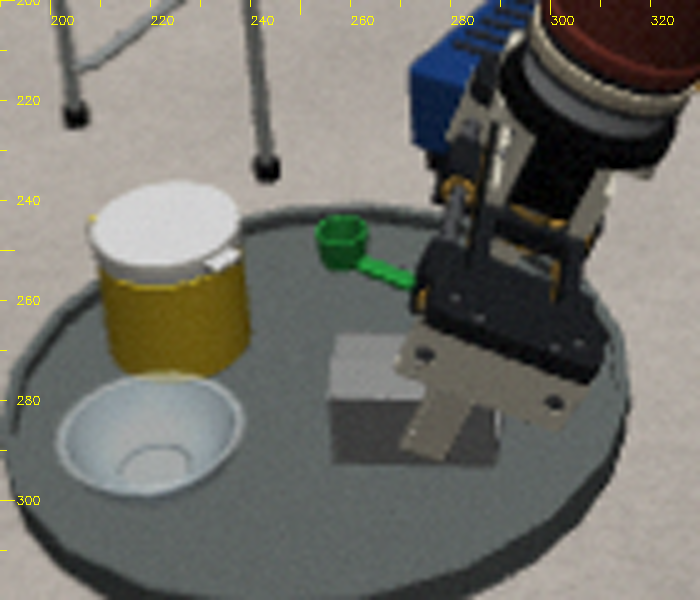

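The tube is a few mm above the platter at about (272,292), level. Lowering in small steps.

```bash
python3 -m crank '[[[0.002,0,-0.001,0,0,0,0.2],[0.004,0,-0.002,0,0,0,0.2],[0.0055,0,-0.0026,0,0,0,0.2],[0.0055,0,-0.0026,0,0,0,0.2],[0.0055,0,-0.0026,0,0,0,0.2]]]'; python3 -m crank '[[[0.001,0,-0.0005,0,0,0,0.2],[0.001,0,-0.0005,0,0,0,0.2]]]'
```

```text
t: 7.35
position: [0.4752, 0.2464, 0.0574]
tcp_rot: [-0.094, 0.535, 0.146, 0.827]
ft_force: [-0.2, 0.2, -2.0]
opening: 0.493
t: 7.55
position: [0.4752, 0.2465, 0.0565]
tcp_rot: [-0.094, 0.534, 0.146, 0.827]
ft_force: [-0.4, 0.3, -1.4]
opening: 0.49
```

```bash
python3 -m crank '[[[0.0007,0,-0.0003,0,0,0,0.2],[0.0007,0,-0.0003,0,0,0,0.2]]]'; 
```

```text
t: 7.75
position: [0.4755, 0.247, 0.0564]
tcp_rot: [-0.094, 0.534, 0.147, 0.828]
ft_force: [-2.0, -0.3, 3.6]
opening: 0.492
```

```bash
python3 -m crank '[[[0,0,0,0,0,0,0.53],[0,0,0,0,0,0,0.58],[0,0,0,0,0,0,0.65],[0,0,0,0,0,0,0.65],[-0.01,0,0,0,0,0,0.65],[-0.03,0,0,0,0,0,0.65],[-0.06,0,0,0,0,0,0.65],[-0.1,0,0,0,0,0,0.65],[-0.12,0,0,0,0,0,0.4],[-0.12,0,0,0,0,0,0.2]]]'; python3 shot.py r1 side,scene;python3 pl.py | head -2;  python3 - <<'E'
from h import *
crop(cv2.imread("pics/r1_side.png"),190,200,330,320,5,"pics/r1c.png")
crop(cv2.imread("pics/r1_scene.png"),230,180,350,290,6,"pics/r1d.png")
E
```

```text
t: 8.75
position: [0.4284, 0.2301, 0.1683]
tcp_rot: [-0.094, 0.532, 0.147, 0.829]
ft_force: [-0.0, 0.2, 0.7]
opening: 0.52
8.85 [0.42890644 0.22963406 0.16594328] [ 0.388  0.142 -0.911] [-0.33  0.39 -0.36  2.3   1.38  0.26 -0.03]
yaw 20.047857725875687
```

View pics/r1c.png

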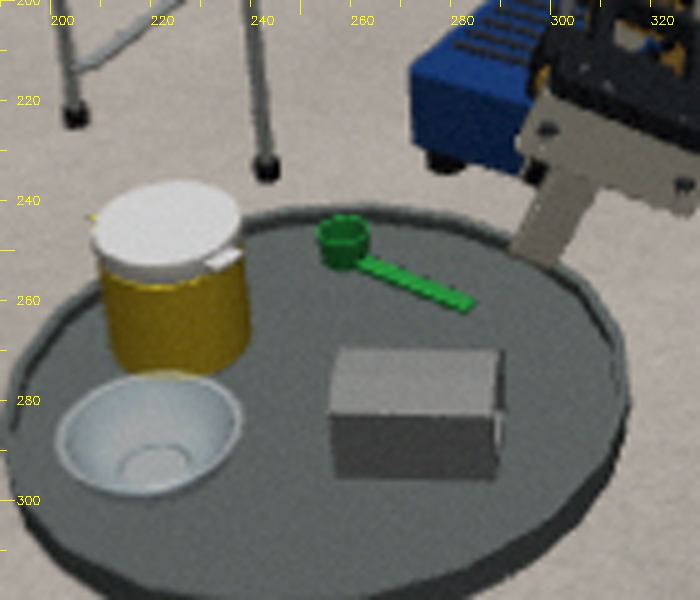

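View pics/r1d.png

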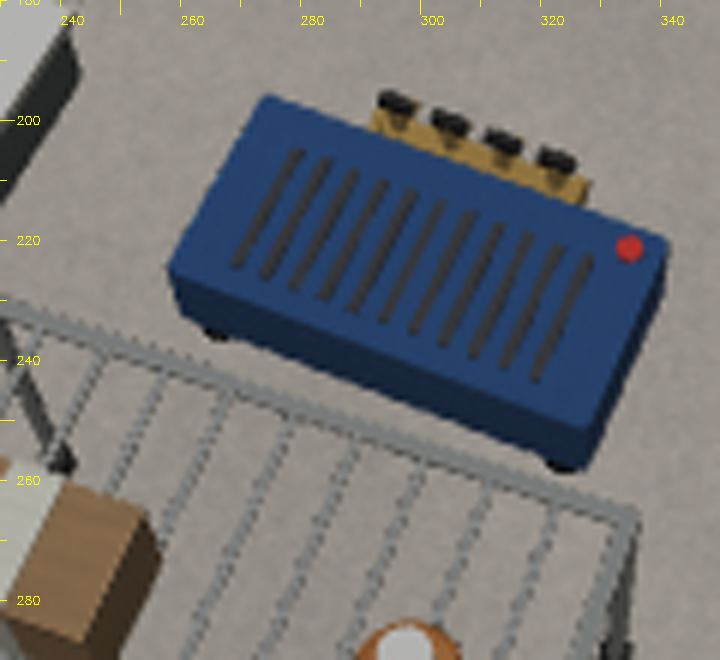

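The tube stands flat on the platter at about (272,283) in the side view, clear of tub, dish and scoop. Next I'll build a silhouette-based pump tracker.

```bash
cat > trk.py <<'E'
from h import *
from scipy.optimize import minimize
import pickle,sys
a,b=.05,.1
BOX=np.array([[x,y,z] for x in(-a,a) for y in(-b,b) for z in(.014,.066)])
def mask(c):
    i=c["img"].astype(int); m=((i[...,0]>i[...,2]+25)&(i[...,0]>i[...,1]+12)).astype(np.uint8)
    return m
def hullmask(c,p,S=4):
    h=cv2.convexHull((proj(c,T(p,BOX))*S*16).astype(np.int32)) if False else cv2.convexHull(np.round(proj(c,T(p,BOX))*S*16).astype(np.int32))
    m=np.zeros((400*S,640*S),np.uint8); cv2.fillConvexPoly(m,h,255,cv2.LINE_AA,4); 
    return cv2.resize(m,(640,400),interpolation=cv2.INTER_AREA)/255.
def track(C,p0,verbose=True):
    data=[]
    for n in C:
        if n=="wrist": continue
        m=mask(C[n]); uv=proj(C[n],T(p0,BOX)); lo=uv.min(0)-25; hi=uv.max(0)+25
        roi=np.zeros_like(m); roi[int(max(lo[1],0)):int(hi[1]),int(max(lo[0],0)):int(hi[0])]=1
        mm=cv2.morphologyEx(m*roi,cv2.MORPH_CLOSE,np.ones((7,7),np.uint8))
        data.append((C[n],mm))
    def cost(p):
        return sum(np.sum(np.where(mm>0,3*(1-hm),hm)) for c,mm in data for hm in [hullmask(c,p)])
    best=None
    for s in (1,.3):
        st=np.array(p0 if best is None else best.x)
        sim=np.array([st,st+[.01*s,0,0],st+[0,.01*s,0],st+[0,0,.08*s]])
        best=minimize(cost,st,method="Nelder-Mead",options=dict(initial_simplex=sim,xatol=1e-4,fatol=.05,maxiter=200))
    p=best.x; r=w2ris(p)
    if verbose: print("pump world",p.round(4),"riser mm",(r*1000).round(1),"yaw rel deg",round(np.degrees(p[2]-RIS[2]),2),"cost",round(best.fun))
    return p
if __name__=="__main__":
    C=pickle.load(open(sys.argv[1]+".pkl","rb")); p0=[float(v) for v in sys.argv[2:5]]
    for k in C:
        if k!="wrist": print(k,end=" "); track({k:C[k]},p0)
    p=track(C,p0); 
    for k in C:
        if k=="wrist": continue
        im=C[k]["img"].copy(); h=cv2.convexHull(proj(C[k],T(p,BOX)).astype(np.float32)).astype(int)
        cv2.polylines(im,[h],True,(0,255,0),1); cv2.imwrite(f"pics/{sys.argv[1]}_{k}_ov.png",im)
E
time python3 trk.py r1 .553 -.066 -.09; python3 trk.py p1 .553 -.066 -.09;python3 trk.py c0 .553 -.066 -.09; python3 -c "
import cv2;cv2.imwrite('pics/ov1.png',cv2.resize(cv2.imread('pics/r1_scene_ov.png')[180:290,230:350],None,fx=5,fy=5))"
```

```text
side pump world [ 0.5936 -0.0608  0.4399] riser mm [-144.     2.7] yaw rel deg 27.28 cost 1232
scene pump world [ 0.5509 -0.065  -0.0976] riser mm [-186.5   -3.1] yaw rel deg -3.52 cost 261
pump world [ 0.5527 -0.0657 -0.0659] riser mm [-184.7   -3.7] yaw rel deg -1.7 cost 1935
side pump world [ 0.5554 -0.0757 -0.0431] riser mm [-181.6  -13.5] yaw rel deg -0.39 cost 1991
scene pump world [ 0.5515 -0.0649 -0.0945] riser mm [-186.    -2.9] yaw rel deg -3.34 cost 260
pump world [ 0.5516 -0.0658 -0.0818] riser mm [-185.8   -3.9] yaw rel deg -2.61 cost 2296
scene pump world [ 0.5513 -0.0652 -0.0919] riser mm [-186.1   -3.3] yaw rel deg -3.19 cost 1247
side pump world [ 0.5514 -0.0675 -0.0495] riser mm [-185.9   -5.5] yaw rel deg -0.76 cost 384
pump world [ 0.5518 -0.066  -0.0807] riser mm [-185.5   -4. ] yaw rel deg -2.55 cost 1653
real	0m3.988s
user	0m6.611s
sys	0m0.980s
```

View pics/ov1.png

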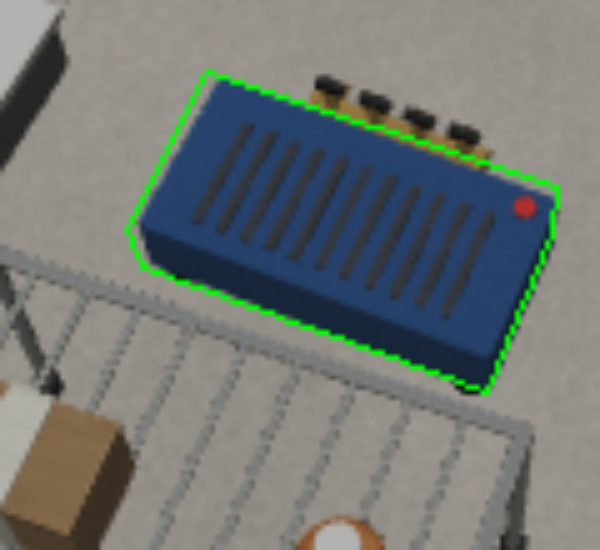

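```bash
cat > tp.py <<'E'
# usage: tp.py lean X Y Z [X Y Z ...]  (tip centre, riser frame, mm)
import sys
from station import read_state
from h import *
st=read_state(); R0=Rn.from_quat(st["tcp_rot"]).as_matrix()
tip=st["position"]+.025*R0[:,0]
lean0=np.degrees(np.arccos(-R0[2,0]))
print("t",round(st["t"],2),"tip riser",(w2ris(tip)*1000).round(1),"z",round(tip[2]*1000,1),"lean",lean0.round(1),"yaw",np.degrees(np.arctan2(-R0[0,1],R0[1,1])).round(1),"F",st["ft_force"].round(1),"q",st["q"].round(2))
L=float(sys.argv[1]); v=[float(x)/1000 for x in sys.argv[2:]]
for i in range(0,len(v),3):
    plan(str(v[i:i+3]),ris2w(*v[i:i+3]),np.degrees(RIS[2]),L,.025,1,st)
E
python3 - <<'E'
from h import *
p=[.5512,-.065,-.0955]
for y in(-.078,.078): print(w2ris(T(p,[[-.05,y,.035]])[0])*1000)
E
python3 tp.py 15 -265 -80 130 -265 -80 32
```

```text
[-240.74672523  -77.94102649]
[-231.501346     77.78476766]
t 8.85 tip riser [-309.5  290.9] z 143.2 lean 24.4 yaw 20.0 F [0.7 0.4 0.2] q [-0.33  0.39 -0.36  2.3   1.38  0.26 -0.03]
[-0.265, -0.08, 0.13] shift [-0.0282, -0.3579, -0.0905] rot [0.364, 0.162, -0.131]
[-0.265, -0.08, 0.032] shift [0.0611, -0.3579, -0.131] rot [0.364, 0.162, -0.131]
```

```bash
python3 -m crank '[[[-0.003,-0.036,-0.009,0.036,0.016,-0.013,0],[-0.006,-0.08,-0.02,0.08,0.036,-0.03,0],[-0.01,-0.125,-0.032,0.13,0.06,-0.05,0],[-0.014,-0.17,-0.043,0.175,0.08,-0.065,0],[-0.018,-0.215,-0.054,0.22,0.1,-0.08,0],[-0.02,-0.26,-0.066,0.265,0.12,-0.1,0],[-0.024,-0.305,-0.077,0.31,0.14,-0.115,0],[-0.028,-0.34,-0.086,0.35,0.155,-0.127,0],[-0.028,-0.358,-0.0905,0.364,0.162,-0.131,0],[-0.028,-0.358,-0.0905,0.364,0.162,-0.131,0]]]'; python3 -m crank '[[[0,0,0,0,0,0,0],[0,0,0,0,0,0,0]]]' | head -1;python3 tp.py 15 -265 -80 130 -265 -80 32
```

```text
t: 9.85
position: [0.4628, -0.1429, 0.1514]
tcp_rot: [0.014, 0.61, -0.018, 0.792]
ft_force: [0.0, 0.3, 0.0]
opening: 0.006
t: 10.05
t 10.05 tip riser [-265.4  -78.6] z 128.7 lean 14.8 yaw -1.9 F [-0.4 -0.9 -0.1] q [ 0.79  0.5  -0.71  2.18  0.78  0.41  1.02]
[-0.265, -0.08, 0.13] shift [-0.0012, -0.0014, 0.0007] rot [0.002, -0.003, -0.0]
[-0.265, -0.08, 0.032] shift [0.0936, -0.0014, -0.0244] rot [0.002, -0.003, -0.0]
```

```bash
python3 -m crank '[[[0.03,-0.001,-0.008,0,0,0,0],[0.07,-0.001,-0.018,0,0,0,0],[0.0936,-0.001,-0.0244,0,0,0,0],[0.0936,-0.001,-0.0244,0,0,0,0],[0.0936,-0.001,-0.0244,0,0,0,0]]]'; python3 tp.py 15 -250 -80 32 -226 -80 32; python3 shot.py a1 side,scene,wrist
```

```text
t: 10.55
position: [0.4641, -0.1376, 0.0568]
tcp_rot: [0.009, 0.612, -0.012, 0.791]
ft_force: [-0.9, 0.0, 0.5]
opening: 0.009
t 10.55 tip riser [-264.4  -78.8] z 32.6 lean 14.6 yaw -1.7 F [-0.9  0.   0.5] q [ 0.37  0.63 -0.13  2.27  1.42  0.01  0.4 ]
[-0.25, -0.08, 0.032] shift [0.0042, -0.0013, 0.0135] rot [0.006, -0.007, -0.0]
[-0.226, -0.08, 0.032] shift [0.0103, -0.0014, 0.0368] rot [0.006, -0.007, -0.0]
```

View pics/a1_wrist.png

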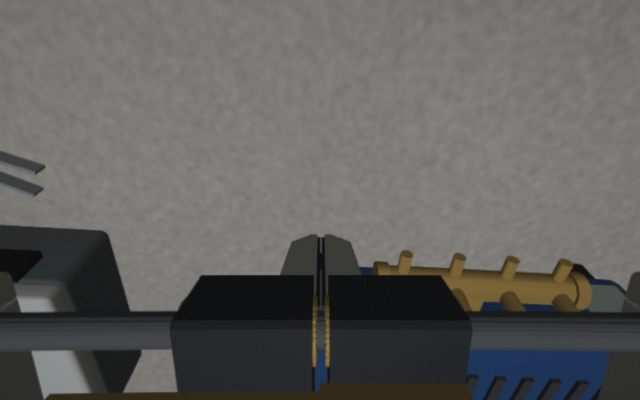

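View pics/a1_side.png

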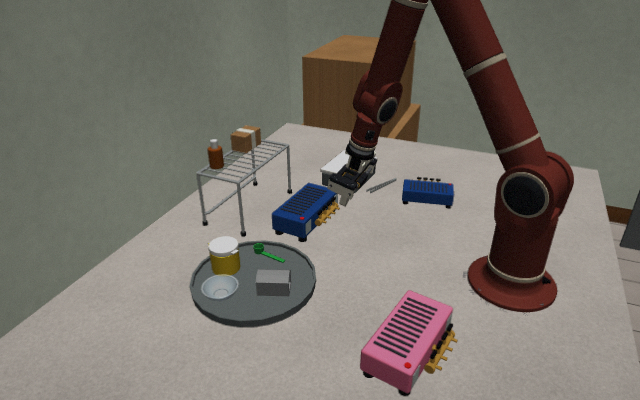

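```bash
python3 tp.py 25 -265 -83 32; python3 trk.py a1 .551 -.065 -.095
```

```text
t 10.7 tip riser [-263.7  -79.7] z 33.7 lean 14.7 yaw -1.9 F [-0.2 -0.8  0.4] q [ 0.37  0.62 -0.13  2.27  1.41  0.01  0.41]
[-0.265, -0.083, 0.032] shift [0.0017, -0.0032, -0.0061] rot [0.003, -0.179, -0.001]
side pump world [ 0.5551 -0.0664  0.0038] riser mm [-182.3   -4.3] yaw rel deg 2.29 cost 398
scene pump world [ 0.5512 -0.0655 -0.0981] riser mm [-186.2   -3.6] yaw rel deg -3.55 cost 260
pump world [ 0.5526 -0.0654 -0.0676] riser mm [-184.8   -3.4] yaw rel deg -1.8 cost 711
```

```bash
python3 -m crank '[[[0.001,-0.003,-0.006,0.003,-0.09,0,0],[0.001,-0.003,-0.006,0.003,-0.179,0,0],[0.001,-0.003,-0.006,0.003,-0.179,0,0],[0.001,-0.003,-0.006,0.003,-0.179,0,0]]]'; python3 tp.py 25 -250 -83 32 -224 -83 32
```

```text
t: 11.1
position: [0.4601, -0.143, 0.0569]
tcp_rot: [0.011, 0.534, -0.016, 0.845]
ft_force: [-1.0, 0.6, -2.0]
opening: 0.004
t 11.1 tip riser [-263.7  -84.3] z 34.3 lean 25.4 yaw -2.3 F [-1.   0.6 -2. ] q [ 0.85  0.78 -0.78  2.4   2.26  0.51 -0.36]
[-0.25, -0.083, 0.032] shift [0.008, 0.0013, 0.0116] rot [-0.003, 0.007, 0.001]
[-0.224, -0.083, 0.032] shift [0.0192, 0.0014, 0.0351] rot [-0.003, 0.007, 0.001]
```

```bash
python3 -m crank '[[[0.004,0.001,0.006,0,0,0,0],[0.008,0.001,0.0116,0,0,0,0],[0.011,0.001,0.018,0,0,0,0],[0.013,0.001,0.023,0,0,0,0],[0.015,0.001,0.027,0,0,0,0]]]'; python3 tp.py 25 -224 -83 32 -218 -83 32
```

```text
t: 11.6
position: [0.4853, -0.1441, 0.0518]
tcp_rot: [0.01, 0.541, -0.019, 0.841]
ft_force: [-14.3, -2.9, 10.4]
opening: 0.002
t 11.6 tip riser [-238.9  -84.7] z 29.1 lean 24.4 yaw -2.4 F [-14.3  -2.9  10.4] q [ 0.78  0.78 -0.72  2.33  2.19  0.45 -0.3 ]
[-0.224, -0.083, 0.032] shift [0.0035, 0.0016, 0.0145] rot [-0.003, -0.01, 0.006]
[-0.218, -0.083, 0.032] shift [0.006, 0.0016, 0.02] rot [-0.003, -0.01, 0.006]
```

```bash
python3 -m crank '[[[0,0.001,0.007,0,0,0,0],[0.001,0.001,0.013,0,0,0,0],[0.003,0.001,0.018,0,0,0,0],[0.004,0.001,0.022,0,0,0,0]]]'; python3 tp.py 25 -224 -83 32; python3 shot.py a2 side,scene; python3 trk.py a2 .555 -.065 -.05; python3 -c "
import cv2;cv2.imwrite('pics/ov2.png',cv2.resize(cv2.imread('pics/a2_scene_ov.png')[180:290,230:350],None,fx=5,fy=5))"
```

```text
t: 12.0
position: [0.5093, -0.1434, 0.0574]
tcp_rot: [0.01, 0.54, -0.017, 0.841]
ft_force: [-5.0, -1.3, -4.3]
opening: 0.007
t 12.0 tip riser [-214.8  -83. ] z 34.6 lean 24.6 yaw -2.3 F [-5.  -1.3 -4.3] q [ 0.74  0.76 -0.67  2.27  2.13  0.39 -0.25]
[-0.224, -0.083, 0.032] shift [-0.0014, -0.0001, -0.0096] rot [-0.003, -0.007, 0.004]
side pump world [ 0.5735 -0.0616  0.1333] riser mm [-164.1    1.2] yaw rel deg 9.71 cost 312
scene pump world [ 0.5721 -0.0601  0.0696] riser mm [-165.5    2.6] yaw rel deg 6.06 cost 351
pump world [ 0.5735 -0.0592  0.1038] riser mm [-164.1    3.6] yaw rel deg 8.02 cost 702
```

View pics/ov2.png

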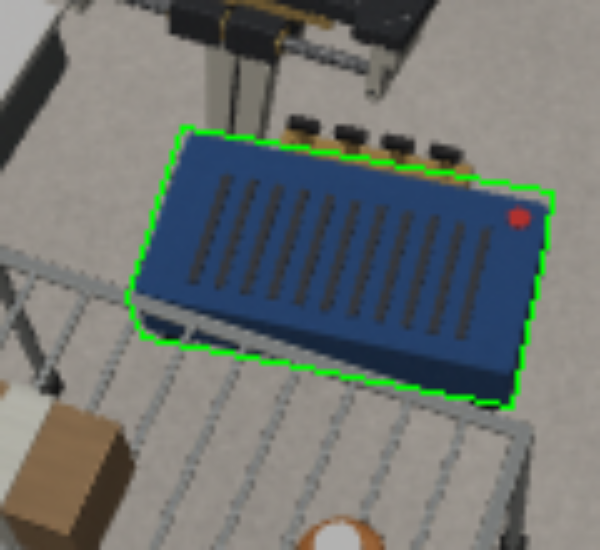

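```bash
cat > fc.py <<'E'
import sys
from h import *
p=[float(v) for v in sys.argv[1:4]]
for n,y in(("R",-.078),("L",.078)): print(n,"face at tip height (riser mm)",(w2ris(T(p,[[-.05,y,.035]])[0])*1000).round(1), "manifold end",(w2ris(T(p,[[-.082,y*.052/.078,.035]])[0])*1000).round(1))
E
python3 fc.py .5721 -.0601 .0696
python3 tp.py 25 -235 -83 35 -235 -83 105 -270 82 105 -270 82 35 -250 82 35
```

```text
R face at tip height (riser mm) [-207.   -80.2] manifold end [-241.6  -57.8]
L face at tip height (riser mm) [-223.5   74.9] manifold end [-252.5   45.7]
t 12.1 tip riser [-213.7  -82.9] z 35.3 lean 24.8 yaw -2.3 F [-4.2 -1.2 -3.2] q [ 0.74  0.76 -0.67  2.27  2.13  0.39 -0.25]
[-0.235, -0.083, 0.035] shift [-0.0087, -0.0003, -0.0195] rot [-0.002, -0.004, 0.003]
[-0.235, -0.083, 0.105] shift [-0.0722, -0.0004, 0.0098] rot [-0.002, -0.004, 0.003]
[-0.27, 0.082, 0.105] shift [-0.0874, 0.1644, -0.0223] rot [-0.002, -0.004, 0.003]
[-0.27, 0.082, 0.035] shift [-0.0239, 0.1646, -0.0516] rot [-0.002, -0.004, 0.003]
[-0.25, 0.082, 0.035] shift [-0.0155, 0.1647, -0.0335] rot [-0.002, -0.004, 0.003]
```

```bash
python3 -m crank '[[[-0.009,0,-0.0195,0,0,0,0],[-0.04,0,-0.005,0,0,0,0],[-0.073,0,0.009,0,0,0,0],[-0.076,0.045,0,0,0,0,0],[-0.078,0.09,-0.002,0,0,0,0],[-0.078,0.135,-0.002,0,0,0,0],[-0.078,0.1615,-0.002,0,0,0,0],[-0.046,0.1615,-0.017,0,0,0,0],[-0.0145,0.1615,-0.0316,0,0,0,0],[-0.0145,0.1615,-0.0316,0,0,0,0]]]'; python3 tp.py 25 -232 79 35 -205 79 35
```

```text
t: 13.1
position: [0.4817, 0.0214, 0.0538]
tcp_rot: [0.011, 0.541, -0.015, 0.841]
ft_force: [-0.7, -0.5, -0.3]
opening: 0.003
t 13.1 tip riser [-248.4   80.8] z 31.1 lean 24.4 yaw -2.1 F [-0.7 -0.5 -0.3] q [ 0.38  0.78 -0.77  2.4   2.09  0.67 -0.63]
[-0.232, 0.079, 0.035] shift [0.0032, -0.0017, 0.0163] rot [-0.002, -0.01, -0.002]
[-0.205, 0.079, 0.035] shift [0.0144, -0.0017, 0.0409] rot [-0.002, -0.01, -0.002]
```

```bash
python3 -m crank '[[[0.002,-0.001,0.009,0,0,0,0],[0.003,-0.001,0.0163,0,0,0,0],[0.005,-0.001,0.021,0,0,0,0],[0.007,-0.001,0.026,0,0,0,0],[0.009,-0.001,0.03,0,0,0,0],[0.011,-0.001,0.034,0,0,0,0],[0.0125,-0.001,0.037,0,0,0,0]]]'; python3 tp.py 25 -205 79 35; python3 shot.py a3 scene,side; python3 trk.py a3 .582 -.06 0
```

```text
t: 13.8
position: [0.5173, 0.0204, 0.0643]
tcp_rot: [0.011, 0.539, -0.012, 0.842]
ft_force: [-10.9, 3.4, 6.8]
opening: 0.003
t 13.8 tip riser [-212.7   81.3] z 41.6 lean 24.7 yaw -1.8 F [-10.9   3.4   6.8] q [ 0.37  0.75 -0.72  2.31  2.    0.57 -0.51]
[-0.205, 0.079, 0.035] shift [0.0092, -0.0022, 0.0041] rot [0.002, -0.005, -0.007]
scene pump world [ 0.583  -0.0619 -0.0142] riser mm [-154.5    1.2] yaw rel deg 1.26 cost 271
side pump world [ 0.6075 -0.0532  0.3378] riser mm [-130.4   10.8] yaw rel deg 21.43 cost 970
pump world [ 0.5841 -0.0624  0.01  ] riser mm [-153.4    0.7] yaw rel deg 2.65 cost 1484
```

```bash
python3 -m crank '[[[0.003,-0.001,0.005,0,0,0,0],[0.006,-0.002,0.009,0,0,0,0],[0.008,-0.002,0.012,0,0,0,0]]]'; python3 tp.py 25 -205 79 35; python3 shot.py a4 scene,side; python3 trk.py a4 .585 -.06 -.1
```

```text
t: 14.2
position: [0.5313, 0.0195, 0.0626]
tcp_rot: [0.011, 0.539, -0.01, 0.842]
ft_force: [-14.4, 4.2, 12.3]
opening: 0.005
t 14.2 tip riser [-198.7   80.9] z 39.9 lean 24.7 yaw -1.7 F [-14.4   4.2  12.3] q [ 0.36  0.75 -0.7   2.27  1.98  0.55 -0.47]
[-0.205, 0.079, 0.035] shift [0.0018, -0.0017, -0.0079] rot [0.004, -0.005, -0.01]
scene pump world [ 0.591  -0.0653 -0.0853] riser mm [-146.4   -1.9] yaw rel deg -2.81 cost 288
side pump world [ 0.6202 -0.0563  0.3534] riser mm [-117.6    8.2] yaw rel deg 22.32 cost 1068
pump world [ 0.5928 -0.0658 -0.0535] riser mm [-144.6   -2.3] yaw rel deg -0.99 cost 1639
```

```bash
python3 -m crank '[[[0.003,0,0.004,0,0,0,0],[0.005,-0.001,0.006,0,0,0,0]]]'; python3 tp.py 25 -210 79 40 -210 79 105 -225 -80 105 -225 -80 36 
```

```text
t: 14.5
position: [0.5388, 0.0187, 0.0607]
tcp_rot: [0.011, 0.539, -0.01, 0.842]
ft_force: [-13.2, 5.2, 9.9]
opening: 0.008
t 14.5 tip riser [-191.2   80.4] z 38.0 lean 24.7 yaw -1.6 F [-13.2   5.2   9.9] q [ 0.36  0.76 -0.69  2.25  1.97  0.54 -0.45]
[-0.21, 0.079, 0.04] shift [-0.0097, -0.001, -0.0164] rot [0.004, -0.005, -0.01]
[-0.21, 0.079, 0.105] shift [-0.0687, -0.0005, 0.0108] rot [0.004, -0.005, -0.01]
[-0.225, -0.08, 0.105] shift [-0.0766, -0.1593, -0.0035] rot [0.004, -0.005, -0.01]
[-0.225, -0.08, 0.036] shift [-0.014, -0.1599, -0.0323] rot [0.004, -0.005, -0.01]
```

```bash
python3 -m crank '[[[-0.012,0,-0.02,0,0,0,0],[-0.04,0,-0.006,0,0,0,0],[-0.07,0,0.008,0,0,0,0],[-0.075,-0.045,0,0,0,0,0],[-0.077,-0.09,-0.004,0,0,0,0],[-0.077,-0.135,-0.004,0,0,0,0],[-0.077,-0.16,-0.004,0,0,0,0],[-0.046,-0.16,-0.018,0,0,0,0],[-0.014,-0.16,-0.034,0,0,0,0],[-0.014,-0.16,-0.034,0,0,0,0]]]'; python3 shot.py a5 scene; python3 trk.py a5 .595 -.065 -.13|tail -1;python3 tp.py 25 -205 -80 36 -175 -80 36
```

```text
t: 15.5
position: [0.4981, -0.1461, 0.0527]
tcp_rot: [0.014, 0.54, -0.016, 0.841]
ft_force: [-1.0, 1.0, 0.7]
opening: 0.008
pump world [ 0.5962 -0.0676 -0.1169] riser mm [-141.1   -4.1] yaw rel deg -4.62 cost 279
t 15.55 tip riser [-224.4  -85.3] z 33.3 lean 24.8 yaw -2.3 F [ 0.4 -0.5  0.9] q [ 0.8   0.78 -0.74  2.29  2.12  0.44 -0.22]
[-0.205, -0.08, 0.036] shift [0.0057, 0.0054, 0.0186] rot [-0.005, -0.003, -0.001]
[-0.175, -0.08, 0.036] shift [0.0183, 0.0055, 0.0459] rot [-0.005, -0.003, -0.001]
```

```bash
python3 -m crank '[[[0.003,0.003,0.01,0,0,0,0],[0.006,0.005,0.0186,0,0,0,0],[0.008,0.005,0.023,0,0,0,0],[0.01,0.005,0.028,0,0,0,0],[0.012,0.005,0.032,0,0,0,0],[0.014,0.005,0.036,0,0,0,0],[0.016,0.005,0.04,0,0,0,0],[0.0175,0.005,0.044,0,0,0,0]]]'; python3 shot.py a6 scene; python3 trk.py a6 .603 -.065 0.03|tail -1;python3 tp.py 25 -190 -80 36 -190 -80 105 -200 80 105 -200 80 36
```

```text
t: 16.35
position: [0.545, -0.1442, 0.0621]
tcp_rot: [0.009, 0.538, -0.02, 0.843]
ft_force: [-10.5, -3.4, 5.0]
opening: 0.006
pump world [ 0.6124 -0.0639  0.0061] riser mm [-125.1    0.2] yaw rel deg 2.42 cost 282
t 16.4 tip riser [-177.5  -82.5] z 39.7 lean 25.0 yaw -2.4 F [-6.1 -2.2 -0.9] q [ 0.69  0.76 -0.64  2.18  1.98  0.35 -0.11]
[-0.19, -0.08, 0.036] shift [-0.002, 0.0023, -0.0129] rot [-0.002, 0.0, 0.008]
[-0.19, -0.08, 0.105] shift [-0.0645, 0.0018, 0.0163] rot [-0.002, 0.0, 0.008]
[-0.2, 0.08, 0.105] shift [-0.0701, 0.1617, 0.0068] rot [-0.002, 0.0, 0.008]
[-0.2, 0.08, 0.036] shift [-0.0075, 0.1622, -0.0223] rot [-0.002, 0.0, 0.008]
```

```bash
python3 -m crank '[[[0.004,0.001,0.005,0,0,0,0],[0.006,0.001,0.01,0,0,0,0],[0.006,0.001,0.01,0,0,0,0],[-0.006,0,-0.014,0,0,0,0],[-0.035,0.002,0,0,0,0,0],[-0.064,0.002,0.014,0,0,0,0],[-0.07,0.047,0.006,0,0,0,0],[-0.07,0.092,0.006,0,0,0,0],[-0.07,0.137,0.006,0,0,0,0],[-0.07,0.162,0.006,0,0,0,0]]]'; python3 tp.py 25 -203 80 105 -203 80 36
```

```text
t: 17.4
position: [0.5321, 0.0271, 0.1307]
tcp_rot: [0.01, 0.533, -0.012, 0.846]
ft_force: [0.6, -1.1, 0.4]
opening: 0.002
t 17.4 tip riser [-197.9   88.4] z 108.2 lean 25.5 yaw -1.8 F [ 0.6 -1.1  0.4] q [ 0.32  0.57 -0.64  2.24  1.66  0.41 -0.2 ]
[-0.203, 0.08, 0.105] shift [0.0006, -0.0083, -0.0058] rot [0.003, 0.01, -0.005]
[-0.203, 0.08, 0.036] shift [0.0628, -0.0085, -0.0355] rot [0.003, 0.01, -0.005]
```

```bash
python3 -m crank '[[[0.03,-0.003,-0.02,0,0,0,0],[0.063,-0.003,-0.0355,0,0,0,0],[0.063,-0.003,-0.0355,0,0,0,0]]]';  python3 shot.py a7 scene; python3 trk.py a7 .615 -.065 0.06|tail -1; python3 tp.py 25 -187 80 36 -153 80 36
```

```text
t: 17.7
position: [0.5228, 0.019, 0.0501]
tcp_rot: [0.011, 0.54, -0.015, 0.841]
ft_force: [-0.8, -0.6, -0.8]
opening: 0.002
pump world [ 0.6215 -0.0604  0.0687] riser mm [-116.1    4.1] yaw rel deg 6.01 cost 270
t 17.75 tip riser [-205.8   79.9] z 30.6 lean 24.9 yaw -2.1 F [-0.3 -0.5  0.9] q [ 0.34  0.77 -0.68  2.3   2.05  0.57 -0.55]
[-0.187, 0.08, 0.036] shift [0.003, 0.0001, 0.0192] rot [-0.001, -0.002, -0.0]
[-0.153, 0.08, 0.036] shift [0.0173, 0.0002, 0.0501] rot [-0.001, -0.002, -0.0]
```

```bash
python3 -m crank '[[[0.003,0,0.012,0,0,0,0],[0.005,0,0.0245,0,0,0,0],[0.007,0,0.029,0,0,0,0],[0.01,0,0.034,0,0,0,0],[0.012,0,0.039,0,0,0,0],[0.014,0,0.044,0,0,0,0],[0.016,0,0.049,0,0,0,0],[0.018,0,0.052,0,0,0,0],[0.019,0,0.055,0,0,0,0]]]'; python3 shot.py a8 scene; python3 trk.py a8 .628 -.065 -0.06|tail -1;python3 tp.py 30 -165 80 36 -165 80 105 -175 -80 105 -175 -80 36
```

```text
t: 18.65
position: [0.5793, 0.0192, 0.063]
tcp_rot: [0.011, 0.538, -0.013, 0.843]
ft_force: [-7.5, 3.4, 0.3]
opening: 0.003
pump world [ 0.6399 -0.0656 -0.0951] riser mm [-97.6  -0.4] yaw rel deg -3.37 cost 281
t 18.7 tip riser [-149.7   82.2] z 40.6 lean 25.0 yaw -1.9 F [-5.4  3.2 -1.2] q [ 0.29  0.75 -0.57  2.15  1.88  0.44 -0.34]
[-0.165, 0.08, 0.036] shift [-0.0022, -0.002, -0.018] rot [0.0, -0.087, -0.006]
[-0.165, 0.08, 0.105] shift [-0.0648, -0.0017, 0.0112] rot [0.0, -0.087, -0.006]
[-0.175, -0.08, 0.105] shift [-0.0699, -0.1616, 0.0021] rot [0.0, -0.087, -0.006]
[-0.175, -0.08, 0.036] shift [-0.0074, -0.162, -0.0271] rot [0.0, -0.087, -0.006]
```

```bash
python3 -m crank '[[[-0.004,0,-0.02,0,-0.02,0,0],[-0.035,0,-0.003,0,-0.05,0,0],[-0.065,0,0.009,0,-0.087,0,0],[-0.068,-0.04,0.004,0,-0.087,0,0],[-0.07,-0.085,0.002,0,-0.087,0,0],[-0.07,-0.13,0.002,0,-0.087,0,0],[-0.07,-0.16,0.002,0,-0.087,0,0],[-0.04,-0.16,-0.013,0,-0.087,0,0],[-0.0075,-0.16,-0.029,0,-0.087,0,0],[-0.0075,-0.16,-0.029,0,-0.087,0,0]]]'; python3 shot.py a9 scene; python3 trk.py a9 .642 -.065 -0.09|tail -1;python3 tp.py 30 -160 -80 36 -130 -80 36
```

```text
t: 19.7
position: [0.5447, -0.1441, 0.0518]
tcp_rot: [0.012, 0.502, -0.017, 0.864]
ft_force: [0.4, -1.3, -0.1]
opening: 0.003
pump world [ 0.6408 -0.0655 -0.0977] riser mm [-96.6  -0.3] yaw rel deg -3.52 cost 293
t 19.75 tip riser [-175.8  -81.7] z 33.2 lean 29.9 yaw -2.3 F [ 0.3 -0.3  0.9] q [ 0.75  0.81 -0.71  2.24  2.31  0.47 -0.39]
[-0.16, -0.08, 0.036] shift [0.0054, 0.0017, 0.0151] rot [-0.003, -0.001, 0.001]
[-0.13, -0.08, 0.036] shift [0.0204, 0.0018, 0.0411] rot [-0.003, -0.001, 0.001]
```

```bash
python3 -m crank '[[[0.003,0.002,0.008,0,0,0,0],[0.0055,0.002,0.015,0,0,0,0],[0.008,0.002,0.02,0,0,0,0],[0.011,0.002,0.025,0,0,0,0],[0.013,0.002,0.029,0,0,0,0],[0.016,0.002,0.034,0,0,0,0],[0.019,0.002,0.039,0,0,0,0],[0.021,0.002,0.042,0,0,0,0],[0.021,0.002,0.042,0,0,0,0]]]'; python3 shot.py b1 scene; python3 trk.py b1 .655 -.065 0.03|tail -1;python3 tp.py 35 -140 -80 36 -140 -80 100 -155 80 100 -155 80 36
```

```text
t: 20.65
position: [0.5916, -0.1448, 0.0592]
tcp_rot: [0.009, 0.5, -0.019, 0.866]
ft_force: [-9.3, -3.5, 6.0]
opening: 0.004
pump world [ 0.6568 -0.0626  0.0401] riser mm [-80.7   3.2] yaw rel deg 4.37 cost 489
t 20.7 tip riser [-130.4  -81.5] z 37.5 lean 30.0 yaw -2.4 F [-9.9 -2.8  5.7] q [ 0.66  0.8  -0.62  2.13  2.21  0.37 -0.32]
[-0.14, -0.08, 0.036] shift [-0.0034, 0.0013, -0.0113] rot [-0.002, -0.088, 0.007]
[-0.14, -0.08, 0.1] shift [-0.0588, 0.001, 0.0207] rot [-0.002, -0.088, 0.007]
[-0.155, 0.08, 0.1] shift [-0.0674, 0.1609, 0.0073] rot [-0.002, -0.088, 0.007]
[-0.155, 0.08, 0.036] shift [-0.0119, 0.1612, -0.0247] rot [-0.002, -0.088, 0.007]
```

```bash
python3 -m crank '[[[-0.006,0,-0.014,0,-0.02,0,0],[-0.03,0,0,0,-0.05,0,0],[-0.06,0.001,0.016,0,-0.088,0,0],[-0.065,0.04,0.008,0,-0.088,0.004,0],[-0.069,0.085,0.005,0,-0.088,0.007,0],[-0.069,0.13,0.005,0,-0.088,0.007,0],[-0.069,0.16,0.005,0,-0.088,0.007,0],[-0.042,0.16,-0.01,0,-0.088,0.007,0],[-0.014,0.16,-0.0275,0,-0.088,0.007,0],[-0.014,0.16,-0.0275,0,-0.088,0.007,0]]]'; python3 shot.py b2 scene,side; python3 trk.py b2 .66 -.065 0.04;python3 tp.py 35 -145 80 36 -112 80 36
```

```text
t: 21.7
position: [0.568, 0.0185, 0.053]
tcp_rot: [0.011, 0.464, -0.014, 0.886]
ft_force: [-0.3, -0.4, -0.1]
opening: 0.006
scene pump world [ 0.6572 -0.0635  0.0402] riser mm [-80.3   2.3] yaw rel deg 4.38 cost 486
side pump world [ 0.6573 -0.0647  0.1043] riser mm [-80.2   1.1] yaw rel deg 8.05 cost 641
pump world [ 0.6579 -0.0637  0.0584] riser mm [-79.6   2.1] yaw rel deg 5.42 cost 1158
t 21.8 tip riser [-156.3   81.3] z 36.7 lean 35.2 yaw -2.0 F [-1.2  1.1 -0.2] q [ 0.42  0.88 -0.82  2.3   2.27  0.82 -0.67]
[-0.145, 0.08, 0.036] shift [0.0071, -0.0011, 0.0089] rot [-0.002, 0.003, -0.006]
[-0.112, 0.08, 0.036] shift [0.0261, -0.0012, 0.0359] rot [-0.002, 0.003, -0.006]
```

View pics/b2_side.png

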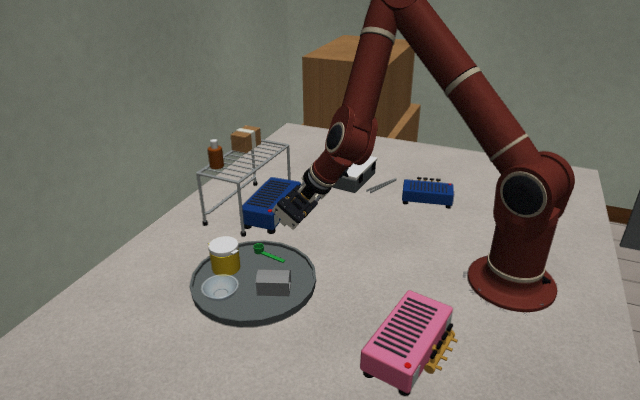

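View pics/b2_scene_ov.png

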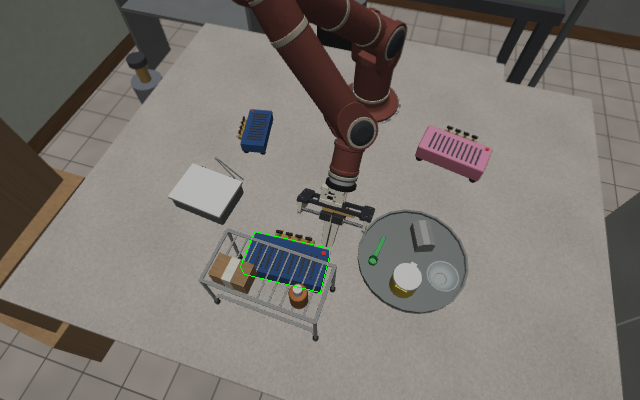

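The scene view shows the pump entering the bay at (285,260), clear of both legs, with the tube undisturbed at (424,235). Continuing on the left corner.

```bash
python3 -m crank '[[[0.004,-0.001,0.005,0,0,0,0],[0.0075,-0.001,0.01,0,0,0,0],[0.01,-0.001,0.014,0,0,0,0],[0.013,-0.001,0.0185,0,0,0,0],[0.016,-0.001,0.0225,0,0,0,0],[0.019,-0.001,0.0265,0,0,0,0],[0.022,-0.001,0.03,0,0,0,0],[0.0245,-0.001,0.0335,0,0,0,0],[0.027,-0.001,0.037,0,0,0,0]]]'; python3 shot.py b3 scene; python3 trk.py b3 .67 -.065 -0.06|tail -1;python3 tp.py 35 -120 80 36 -120 80 95 -130 -80 95 -130 -80 36
```

```text
t: 22.7
position: [0.6103, 0.02, 0.0557]
tcp_rot: [0.011, 0.464, -0.009, 0.886]
ft_force: [-13.1, 2.9, 9.8]
opening: 0.001
pump world [ 0.6728 -0.065  -0.0987] riser mm [-64.7   1.3] yaw rel deg -3.58 cost 717
t 22.75 tip riser [-114.9   84.4] z 35.3 lean 34.8 yaw -1.5 F [-9.2  4.   4.7] q [ 0.41  0.88 -0.78  2.19  2.21  0.72 -0.57]
[-0.12, 0.08, 0.036] shift [-0.0035, -0.004, -0.0039] rot [0.001, -0.004, -0.016]
[-0.12, 0.08, 0.095] shift [-0.052, -0.0032, 0.0298] rot [0.001, -0.004, -0.016]
[-0.13, -0.08, 0.095] shift [-0.0602, -0.1631, 0.0213] rot [0.001, -0.004, -0.016]
[-0.13, -0.08, 0.036] shift [-0.0117, -0.1638, -0.0123] rot [0.001, -0.004, -0.016]
```

```bash
python3 -m crank '[[[-0.01,0,-0.016,0,0,0,0],[-0.035,-0.002,0.002,0,0,-0.008,0],[-0.06,-0.003,0.018,0,0,-0.016,0],[-0.064,-0.045,0.014,0,0,-0.016,0],[-0.067,-0.09,0.011,0,0,-0.016,0],[-0.067,-0.135,0.011,0,0,-0.016,0],[-0.067,-0.163,0.011,0,0,-0.016,0],[-0.043,-0.163,-0.005,0,0,-0.016,0],[-0.0185,-0.163,-0.022,0,0,-0.016,0],[-0.0185,-0.163,-0.022,0,0,-0.016,0]]]'; python3 shot.py b4 scene,side; python3 trk.py b4 .672 -.065 -0.09;python3 tp.py 35 -128 -80 36 -96 -80 36
```

```text
t: 23.75
position: [0.5786, -0.1479, 0.0531]
tcp_rot: [0.009, 0.464, -0.022, 0.886]
ft_force: [-0.5, 0.4, 0.8]
opening: 0.008
scene pump world [ 0.6736 -0.0661 -0.1055] riser mm [-63.9   0.3] yaw rel deg -3.97 cost 740
side pump world [ 0.6751 -0.0675 -0.0203] riser mm [-62.3  -1.1] yaw rel deg 0.91 cost 398
pump world [ 0.6738 -0.066  -0.0689] riser mm [-63.7   0.4] yaw rel deg -1.88 cost 1165
t 23.85 tip riser [-139.5  -83.8] z 36.6 lean 35.1 yaw -2.6 F [-0.2  0.1  0.7] q [ 0.77  0.87 -0.78  2.22  2.4   0.56 -0.43]
[-0.128, -0.08, 0.036] shift [0.0071, 0.0036, 0.009] rot [-0.003, 0.002, 0.01]
[-0.096, -0.08, 0.036] shift [0.0255, 0.0039, 0.0352] rot [-0.003, 0.002, 0.01]
```

```bash
python3 -m crank '[[[0.004,0.003,0.005,0,0,0.01,0],[0.0075,0.004,0.01,0,0,0.01,0],[0.01,0.004,0.014,0,0,0.01,0],[0.013,0.004,0.0185,0,0,0.01,0],[0.016,0.004,0.0225,0,0,0.01,0],[0.019,0.004,0.0265,0,0,0.01,0],[0.022,0.004,0.03,0,0,0.01,0],[0.025,0.004,0.0345,0,0,0.01,0]]]'; python3 shot.py b5 scene; python3 trk.py b5 .69 -.065 0.03|tail -1;python3 tp.py 35 -110 -80 36 -110 -80 95 -125 80 95 -125 80 36
```

```text
t: 24.65
position: [0.6195, -0.1458, 0.0554]
tcp_rot: [0.009, 0.463, -0.019, 0.886]
ft_force: [-12.8, -2.1, 7.9]
opening: 0.004
pump world [ 0.6872 -0.0633  0.0119] riser mm [-50.4   3.5] yaw rel deg 2.75 cost 1047
t 24.7 tip riser [-99.3 -81.5] z 35.2 lean 34.9 yaw -2.4 F [-7.2 -2.3  1.3] q [ 0.71  0.87 -0.72  2.11  2.33  0.48 -0.38]
[-0.11, -0.08, 0.036] shift [-0.0068, 0.0013, -0.0084] rot [-0.004, -0.002, 0.004]
[-0.11, -0.08, 0.095] shift [-0.0552, 0.0012, 0.0254] rot [-0.004, -0.002, 0.004]
[-0.125, 0.08, 0.095] shift [-0.0645, 0.1611, 0.0124] rot [-0.004, -0.002, 0.004]
[-0.125, 0.08, 0.036] shift [-0.0161, 0.1612, -0.0213] rot [-0.004, -0.002, 0.004]
```

```bash
python3 -m crank '[[[-0.01,0,-0.014,0,0,0,0],[-0.033,0.001,0.006,0,0,0,0],[-0.056,0.001,0.02,0,0,0,0],[-0.061,0.04,0.014,0,0,0,0],[-0.066,0.085,0.01,0,0,0,0],[-0.066,0.13,0.01,0,0,0,0],[-0.066,0.16,0.01,0,0,0,0],[-0.043,0.16,-0.006,0,0,0,0],[-0.0175,0.16,-0.024,0,0,0,0],[-0.0175,0.16,-0.024,0,0,0,0]]]'; python3 shot.py b6 scene,side; python3 trk.py b6 .69 -.065 0.02;python3 tp.py 35 -113 80 36 -80 80 36; python3 - <<'E'
import cv2
cv2.imwrite("pics/b6c.png",cv2.resize(cv2.imread("pics/b6_scene_ov.png")[210:345,190:345],None,fx=5,fy=5,interpolation=cv2.INTER_CUBIC))
E
```

```text
t: 25.7
position: [0.5981, 0.0169, 0.0529]
tcp_rot: [0.01, 0.464, -0.017, 0.886]
ft_force: [-1.0, 0.2, -0.1]
opening: -0.001
scene pump world [ 0.6883 -0.063   0.0228] riser mm [-49.2   3.9] yaw rel deg 3.38 cost 1043
side pump world [ 0.6913 -0.0652  0.0988] riser mm [-46.2   1.8] yaw rel deg 7.74 cost 655
pump world [ 0.6899 -0.0636  0.0537] riser mm [-47.6   3.4] yaw rel deg 5.15 cost 1731
t 25.8 tip riser [-126.2   80.7] z 36.5 lean 35.1 yaw -2.2 F [-0.4  0.  -0.3] q [ 0.4   0.88 -0.78  2.22  2.23  0.75 -0.61]
[-0.113, 0.08, 0.036] shift [0.008, -0.0007, 0.0106] rot [-0.003, 0.001, -0.0]
[-0.08, 0.08, 0.036] shift [0.0269, -0.0006, 0.0376] rot [-0.003, 0.001, -0.0]
```

View pics/b6c.png

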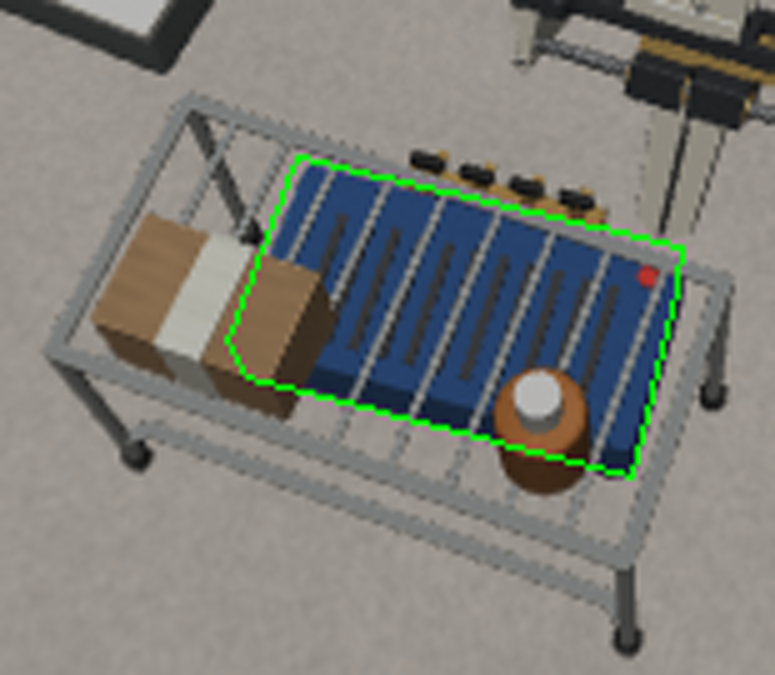

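```bash
python3 -m crank '[[[0.004,0,0.005,0,0,0,0],[0.008,-0.001,0.0106,0,0,0,0],[0.011,-0.001,0.0145,0,0,0,0],[0.0135,-0.001,0.0185,0,0,0,0],[0.0165,-0.001,0.0225,0,0,0,0],[0.019,-0.001,0.0265,0,0,0,0],[0.022,-0.001,0.03,0,0,0,0],[0.025,-0.001,0.0345,0,0,0,0]]]'; python3 shot.py b7 scene; python3 trk.py b7 .70 -.065 -0.08|tail -1;python3 tp.py 35 -95 80 36 -95 80 95 -110 -80 95 -110 -80 36
```

```text
t: 26.6
position: [0.6376, 0.0182, 0.056]
tcp_rot: [0.01, 0.464, -0.012, 0.886]
ft_force: [-13.7, 4.1, 8.2]
opening: 0.012
pump world [ 0.7003 -0.0646 -0.0819] riser mm [-37.2   2.7] yaw rel deg -2.62 cost 1141
t 26.65 tip riser [-87.2  83.4] z 35.6 lean 34.8 yaw -1.8 F [-8.1  3.9  2.9] q [ 0.38  0.88 -0.74  2.11  2.17  0.66 -0.51]
[-0.095, 0.08, 0.036] shift [-0.0048, -0.0032, -0.0063] rot [0.0, -0.004, -0.008]
[-0.095, 0.08, 0.095] shift [-0.0533, -0.0028, 0.0273] rot [0.0, -0.004, -0.008]
[-0.11, -0.08, 0.095] shift [-0.0632, -0.1627, 0.0149] rot [0.0, -0.004, -0.008]
[-0.11, -0.08, 0.036] shift [-0.0147, -0.1631, -0.0187] rot [0.0, -0.004, -0.008]
```

```bash
python3 -m crank '[[[-0.012,-0.002,-0.018,0,0,0,0],[-0.036,-0.003,0.003,0,0,-0.008,0],[-0.06,-0.003,0.018,0,0,-0.008,0],[-0.063,-0.045,0.014,0,0,-0.008,0],[-0.065,-0.09,0.012,0,0,-0.008,0],[-0.065,-0.135,0.012,0,0,-0.008,0],[-0.065,-0.161,0.012,0,0,-0.008,0],[-0.041,-0.161,-0.005,0,0,-0.008,0],[-0.0165,-0.161,-0.022,0,0,-0.008,0],[-0.0165,-0.161,-0.022,0,0,-0.008,0]]]'; python3 shot.py b8 scene,side; python3 trk.py b8 .70 -.065 -0.09;python3 tp.py 38 -100 -80 36 -70 -80 36
```

```text
t: 27.65
position: [0.6064, -0.1473, 0.0526]
tcp_rot: [0.01, 0.464, -0.021, 0.886]
ft_force: [-0.3, 0.6, -0.1]
opening: 0.007
scene pump world [ 0.7017 -0.0652 -0.09  ] riser mm [-35.8   2.2] yaw rel deg -3.08 cost 1162
side pump world [ 0.7039 -0.0667 -0.0072] riser mm [-33.5   0.8] yaw rel deg 1.66 cost 395
pump world [ 0.7027 -0.0652 -0.0663] riser mm [-34.8   2.3] yaw rel deg -1.73 cost 1593
t 27.75 tip riser [-111.5  -82.1] z 36.5 lean 35.1 yaw -2.5 F [-0.5 -0.1 -0.6] q [ 0.74  0.88 -0.75  2.14  2.34  0.52 -0.39]
[-0.1, -0.08, 0.036] shift [0.007, 0.0019, 0.0079] rot [-0.003, -0.051, 0.008]
[-0.07, -0.08, 0.036] shift [0.0242, 0.0022, 0.0324] rot [-0.003, -0.051, 0.008]
```

```bash
python3 - <<'E'
import cv2
cv2.imwrite("pics/b8c.png",cv2.resize(cv2.imread("pics/b8_side.png")[120:270,180:380],None,fx=4,fy=4,interpolation=cv2.INTER_CUBIC))
E
```

```text
(no output)
```

View pics/b8c.png

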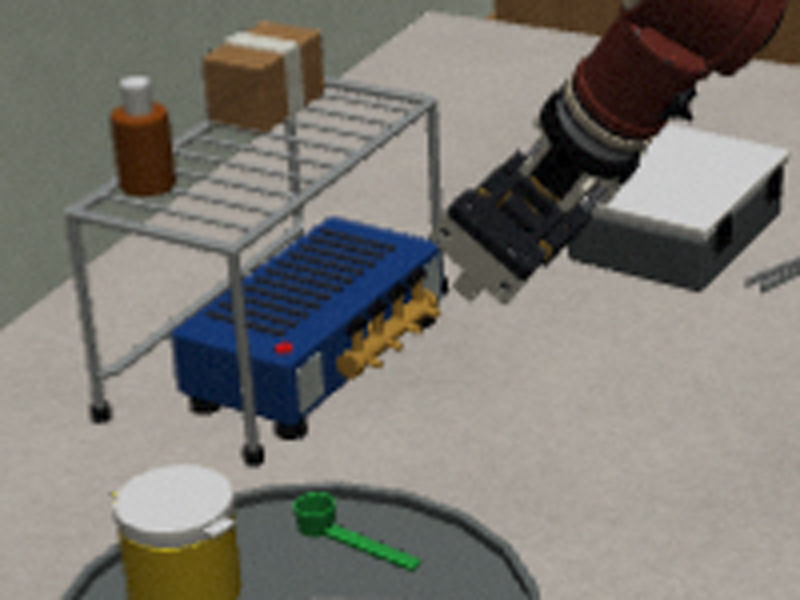

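```bash
python3 -m crank '[[[0.003,0.001,0.003,0,-0.025,0.008,0],[0.007,0.002,0.008,0,-0.051,0.008,0],[0.0095,0.002,0.012,0,-0.051,0.008,0],[0.012,0.002,0.016,0,-0.051,0.008,0],[0.015,0.002,0.02,0,-0.051,0.008,0],[0.0175,0.002,0.0235,0,-0.051,0.008,0],[0.02,0.002,0.0265,0,-0.051,0.008,0],[0.0225,0.002,0.03,0,-0.051,0.008,0]]]'; python3 shot.py b9 scene; python3 trk.py b9 .71 -.065 0.03|tail -1;python3 tp.py 40 -90 -80 36 -90 -80 92 -100 80 92 -100 80 36
```

```text
t: 28.55
position: [0.6431, -0.147, 0.0562]
tcp_rot: [0.008, 0.44, -0.019, 0.898]
ft_force: [-13.8, -3.3, 9.8]
opening: 0.002
pump world [ 0.7126 -0.0633 -0.0157] riser mm [-25.    4.5] yaw rel deg 1.17 cost 1274
t 28.6 tip riser [-75.  -81.9] z 36.7 lean 37.9 yaw -2.4 F [-9.4 -1.8  4.9] q [ 0.73  0.92 -0.76  2.08  2.38  0.53 -0.39]
[-0.09, -0.08, 0.036] shift [-0.0087, 0.0017, -0.0132] rot [-0.003, -0.037, 0.005]
[-0.09, -0.08, 0.092] shift [-0.0529, 0.0015, 0.0212] rot [-0.003, -0.037, 0.005]
[-0.1, 0.08, 0.092] shift [-0.0598, 0.1615, 0.0128] rot [-0.003, -0.037, 0.005]
[-0.1, 0.08, 0.036] shift [-0.0156, 0.1616, -0.0215] rot [-0.003, -0.037, 0.005]
```

```bash
python3 -m crank '[[[0.0025,0,0.0032,0,0,0,0],[0.005,0,0.0065,0,0,0,0],[0.005,0,0.0065,0,0,0,0]]]'; python3 shot.py d1 scene; python3 trk.py d1 .713 -.065 0.03|tail -1;python3 tp.py 40 -85 -80 36 -90 -80 92 -100 80 92 -100 80 36
```

```text
t: 28.9
position: [0.6523, -0.1477, 0.0561]
tcp_rot: [0.008, 0.44, -0.019, 0.898]
ft_force: [-7.6, -1.8, 4.6]
opening: 0.003
pump world [ 0.7186 -0.0612  0.0477] riser mm [-19.    6.8] yaw rel deg 4.81 cost 1395
t 28.95 tip riser [-66.8 -82.2] z 36.4 lean 37.8 yaw -2.4 F [-9.4 -2.2  4.1] q [ 0.72  0.92 -0.75  2.06  2.37  0.52 -0.38]
[-0.085, -0.08, 0.036] shift [-0.0109, 0.0019, -0.0155] rot [-0.003, -0.038, 0.005]
[-0.09, -0.08, 0.092] shift [-0.0581, 0.0018, 0.0149] rot [-0.003, -0.038, 0.005]
[-0.1, 0.08, 0.092] shift [-0.0651, 0.1617, 0.0065] rot [-0.003, -0.038, 0.005]
[-0.1, 0.08, 0.036] shift [-0.0209, 0.1618, -0.0279] rot [-0.003, -0.038, 0.005]
```

```bash
python3 -m crank '[[[-0.013,0.001,-0.019,0,0,0.005,0],[-0.036,0.002,-0.002,0,-0.02,0.005,0],[-0.06,0.002,0.012,0,-0.038,0.005,0],[-0.064,0.04,0.008,0,-0.038,0.005,0],[-0.067,0.085,0.005,0,-0.038,0.005,0],[-0.067,0.13,0.005,0,-0.038,0.005,0],[-0.067,0.16,0.005,0,-0.038,0.005,0],[-0.045,0.16,-0.013,0,-0.038,0.005,0],[-0.0225,0.16,-0.03,0,-0.038,0.005,0],[-0.0225,0.16,-0.03,0,-0.038,0.005,0]]]'; python3 shot.py d2 scene,side; python3 trk.py d2 .718 -.062 0.04;python3 tp.py 40 -86 80 36 -52 80 36; python3 - <<'E'
import cv2
cv2.imwrite("pics/d2c.png",cv2.resize(cv2.imread("pics/d2_scene_ov.png")[210:345,190:345],None,fx=5,fy=5,interpolation=cv2.INTER_CUBIC))
E
```

```text
t: 29.95
position: [0.6219, 0.0157, 0.0523]
tcp_rot: [0.01, 0.424, -0.015, 0.906]
ft_force: [0.6, -0.7, 0.5]
opening: 0.009
scene pump world [ 0.7189 -0.0608  0.0483] riser mm [-18.8   7.2] yaw rel deg 4.84 cost 1393
side pump world [ 0.7203 -0.0643  0.1048] riser mm [-17.3   3.8] yaw rel deg 8.08 cost 514
pump world [ 0.7192 -0.0627  0.0633] riser mm [-18.4   5.4] yaw rel deg 5.7 cost 1934
t 30.05 tip riser [-100.9   80.6] z 36.7 lean 40.2 yaw -2.0 F [-0.1 -0.2  0.5] q [ 0.44  0.95 -0.86  2.22  2.33  0.88 -0.63]
[-0.086, 0.08, 0.036] shift [0.0102, -0.0005, 0.011] rot [-0.002, 0.004, -0.004]
[-0.052, 0.08, 0.036] shift [0.0321, -0.0005, 0.037] rot [-0.002, 0.004, -0.004]
```

View pics/d2c.png

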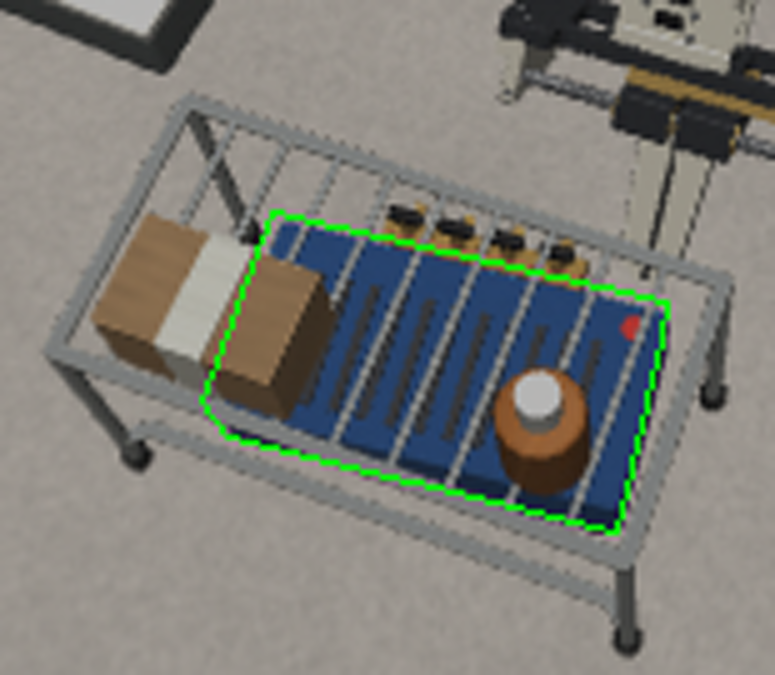

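```bash
python3 -m crank '[[[0.005,0,0.006,0,0,0,0],[0.0102,-0.0005,0.011,0,0,0,0],[0.0135,-0.0005,0.015,0,0,0,0],[0.0165,-0.0005,0.019,0,0,0,0],[0.0195,-0.0005,0.0225,0,0,0,0],[0.0225,-0.0005,0.026,0,0,0,0],[0.025,-0.0005,0.029,0,0,0,0],[0.027,-0.0005,0.031,0,0,0,0]]]'; python3 shot.py d3 scene; python3 trk.py d3 .727 -.065 -0.06|tail -1;python3 tp.py 40 -56 80 36
```

```text
t: 30.85
position: [0.66, 0.0174, 0.0543]
tcp_rot: [0.01, 0.424, -0.011, 0.906]
ft_force: [-13.9, 1.7, 10.6]
opening: 0.005
pump world [ 0.7283 -0.0627 -0.0373] riser mm [-9.3  5.7] yaw rel deg -0.06 cost 1259
t 30.9 tip riser [-64.   83.6] z 35.2 lean 39.9 yaw -1.6 F [-12.6   1.7   7.9] q [ 0.43  0.96 -0.83  2.11  2.29  0.79 -0.55]
[-0.056, 0.08, 0.036] shift [0.0044, -0.0034, 0.0066] rot [0.001, -0.002, -0.013]
```

```bash
python3 -m crank '[[[0.003,-0.001,0.003,0,0,0,0],[0.0055,-0.002,0.006,0,0,0,0],[0.0055,-0.002,0.006,0,0,0,0]]]'; python3 shot.py d4 scene; python3 trk.py d4 .73 -.065 -0.08|tail -1;python3 tp.py 40 -80 80 36 -82 80 92 -85 -80 92 -85 -80 36
```

```text
t: 31.2
position: [0.6685, 0.0172, 0.054]
tcp_rot: [0.011, 0.424, -0.008, 0.906]
ft_force: [-10.1, 5.7, 4.9]
opening: 0.004
pump world [ 0.7336 -0.0643 -0.0719] riser mm [-3.9  4.3] yaw rel deg -2.04 cost 1289
t 31.25 tip riser [-55.9  83.8] z 34.8 lean 39.9 yaw -1.4 F [-9.7  4.2  4.9] q [ 0.43  0.96 -0.82  2.09  2.28  0.77 -0.53]
[-0.08, 0.08, 0.036] shift [-0.0164, -0.0031, -0.0178] rot [0.001, -0.003, -0.017]
[-0.082, 0.08, 0.092] shift [-0.0607, -0.0024, 0.0166] rot [0.001, -0.003, -0.017]
[-0.085, -0.08, 0.092] shift [-0.0653, -0.1623, 0.0141] rot [0.001, -0.003, -0.017]
[-0.085, -0.08, 0.036] shift [-0.0223, -0.163, -0.0218] rot [0.001, -0.003, -0.017]
```

```bash
python3 -m crank '[[[-0.016,-0.002,-0.02,0,0,-0.01,0],[-0.038,-0.003,0.002,0,0,-0.017,0],[-0.064,-0.003,0.013,0,0,-0.017,0],[-0.066,-0.045,0.012,0,0,-0.017,0],[-0.067,-0.09,0.012,0,0,-0.017,0],[-0.067,-0.135,0.012,0,0,-0.017,0],[-0.067,-0.161,0.012,0,0,-0.017,0],[-0.045,-0.161,-0.006,0,0,-0.017,0],[-0.0235,-0.161,-0.025,0,0,-0.017,0],[-0.0235,-0.161,-0.025,0,0,-0.017,0]]]'; python3 shot.py d5 scene; python3 trk.py d5 .735 -.065 -0.08|tail -1;python3 tp.py 40 -66 -80 36 -56 -80 36
```

```text
t: 32.25
position: [0.6298, -0.1497, 0.0506]
tcp_rot: [0.008, 0.424, -0.024, 0.905]
ft_force: [-0.6, -0.1, -0.9]
opening: 0.007
pump world [ 0.7333 -0.0642 -0.0696] riser mm [-4.3  4.4] yaw rel deg -1.91 cost 1298
t 32.3 tip riser [-87.2 -84.3] z 34.0 lean 40.0 yaw -2.7 F [-0.   0.4 -0.5] q [ 0.77  0.95 -0.82  2.14  2.46  0.63 -0.43]
[-0.066, -0.08, 0.036] shift [0.012, 0.0042, 0.0175] rot [-0.005, -0.0, 0.012]
[-0.056, -0.08, 0.036] shift [0.0185, 0.0043, 0.0252] rot [-0.005, -0.0, 0.012]
```

```bash
python3 -m crank '[[[0.006,0.002,0.009,0,0,0.012,0],[0.012,0.004,0.0175,0,0,0.012,0],[0.014,0.004,0.02,0,0,0.012,0],[0.016,0.004,0.022,0,0,0.012,0],[0.0175,0.004,0.024,0,0,0.012,0],[0.019,0.004,0.0255,0,0,0.012,0]]]'; python3 shot.py d6 scene; python3 trk.py d6 .735 -.065 -0.04|tail -1;python3 tp.py 40 -56 -80 36
```

```text
t: 32.9
position: [0.6611, -0.1457, 0.0574]
tcp_rot: [0.008, 0.423, -0.018, 0.906]
ft_force: [-15.7, -1.9, 11.7]
opening: 0.002
pump world [ 0.7334 -0.0641 -0.0508] riser mm [-4.1  4.4] yaw rel deg -0.84 cost 1348
t 32.95 tip riser [-57.1 -79.9] z 38.4 lean 40.0 yaw -2.2 F [-13.1  -1.8   9. ] q [ 0.74  0.95 -0.79  2.06  2.41  0.56 -0.39]
[-0.056, -0.08, 0.036] shift [0.0025, -0.0001, -0.0007] rot [-0.002, 0.0, 0.002]
```

```bash
python3 -m crank '[[[0.0015,0,0.0015,0,0,0,0],[0.003,0,0.003,0,0,0,0],[0.003,0,0.003,0,0,0,0]]]';python3 tp.py 40 -56 -80 36;  python3 -m crank '[[[0.0015,0,0.002,0,0,0,0],[0.0015,0,0.002,0,0,0,0]]]';python3 tp.py 40 -56 -80 36; python3 shot.py d7 scene; python3 trk.py d7 .735 -.065 -0.04|tail -1
```

```text
t: 33.25
position: [0.6622, -0.1457, 0.0563]
tcp_rot: [0.008, 0.425, -0.017, 0.905]
ft_force: [-24.1, -2.5, 17.6]
opening: 0.006
t 33.25 tip riser [-56.4 -79.7] z 37.1 lean 39.7 yaw -2.2 F [-24.1  -2.5  17.6] q [ 0.73  0.94 -0.78  2.06  2.4   0.55 -0.39]
[-0.056, -0.08, 0.036] shift [0.0011, -0.0004, -0.0005] rot [-0.002, -0.005, 0.002]
t: 33.45
position: [0.6625, -0.1456, 0.0561]
tcp_rot: [0.008, 0.426, -0.017, 0.905]
ft_force: [-33.1, -2.9, 23.9]
opening: 0.008
t 33.45 tip riser [-56.2 -79.6] z 36.8 lean 39.6 yaw -2.2 F [-33.1  -2.9  23.9] q [ 0.73  0.94 -0.78  2.05  2.4   0.55 -0.38]
[-0.056, -0.08, 0.036] shift [0.0008, -0.0005, -0.0006] rot [-0.001, -0.008, 0.001]
pump world [ 0.7333 -0.064  -0.0436] riser mm [-4.3  4.5] yaw rel deg -0.42 cost 1376
```

```bash
python3 tp.py 40 -75 80 36; python3 -m crank '[[[-0.018,0,-0.02,0,0.008,0,0],[-0.042,0,0.002,0,0.008,0,0],[-0.066,0.001,0.011,0,0.008,0,0],[-0.068,0.04,0.009,0,0.008,0,0],[-0.07,0.085,0.009,0,0.008,0,0],[-0.07,0.13,0.009,0,0.008,0,0],[-0.07,0.161,0.009,0,0.008,0,0],[-0.048,0.161,-0.009,0,0.008,0,0],[-0.026,0.161,-0.027,0,0.008,0,0],[-0.026,0.161,-0.027,0,0.008,0,0]]]'; python3 shot.py d8 scene,side; python3 trk.py d8 .735 -.065 -0.04;python3 tp.py 40 -60 80 36 -55 80 36; python3 - <<'E'
import cv2
cv2.imwrite("pics/d8c.png",cv2.resize(cv2.imread("pics/d8_side.png")[120:270,180:380],None,fx=4,fy=4,interpolation=cv2.INTER_CUBIC))
cv2.imwrite("pics/d8d.png",cv2.resize(cv2.imread("pics/d8_scene_ov.png")[210:345,190:345],None,fx=5,fy=5,interpolation=cv2.INTER_CUBIC))
E
```

```text
t 33.5 tip riser [-56.2 -79.6] z 36.8 lean 39.6 yaw -2.2 F [-33.   -3.6  24.5] q [ 0.73  0.94 -0.78  2.05  2.4   0.55 -0.38]
[-0.075, 0.08, 0.036] shift [-0.0116, 0.1595, -0.0155] rot [-0.001, -0.008, 0.001]
t: 34.5
position: [0.638, 0.0164, 0.0561]
tcp_rot: [0.009, 0.427, -0.017, 0.904]
ft_force: [-0.5, 0.2, 1.0]
opening: 0.006
scene pump world [ 0.7336 -0.0639 -0.0484] riser mm [-3.9  4.7] yaw rel deg -0.7 cost 1360
side pump world [ 0.7406 -0.0656  0.0575] riser mm [3.1 3.2] yaw rel deg 5.37 cost 627
pump world [ 0.7353 -0.0638 -0.0172] riser mm [-2.3  4.8] yaw rel deg 1.09 cost 2026
t 34.6 tip riser [-84.8  81.8] z 40.6 lean 39.7 yaw -2.2 F [0.7 0.3 0.4] q [ 0.43  0.94 -0.83  2.17  2.29  0.83 -0.59]
[-0.06, 0.08, 0.036] shift [0.0194, -0.0017, 0.0161] rot [-0.003, -0.005, 0.0]
[-0.055, 0.08, 0.036] shift [0.0226, -0.0017, 0.0199] rot [-0.003, -0.005, 0.0]
```

View pics/d8c.png

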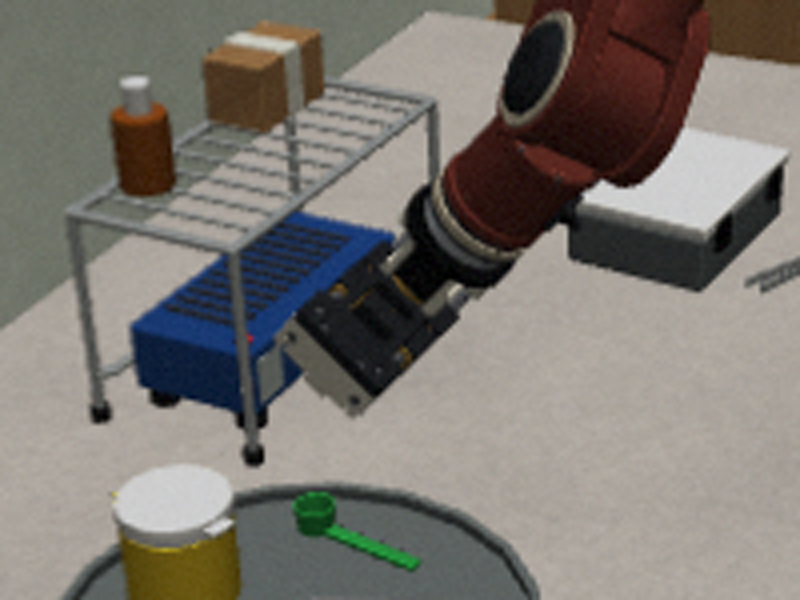

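View pics/d8d.png

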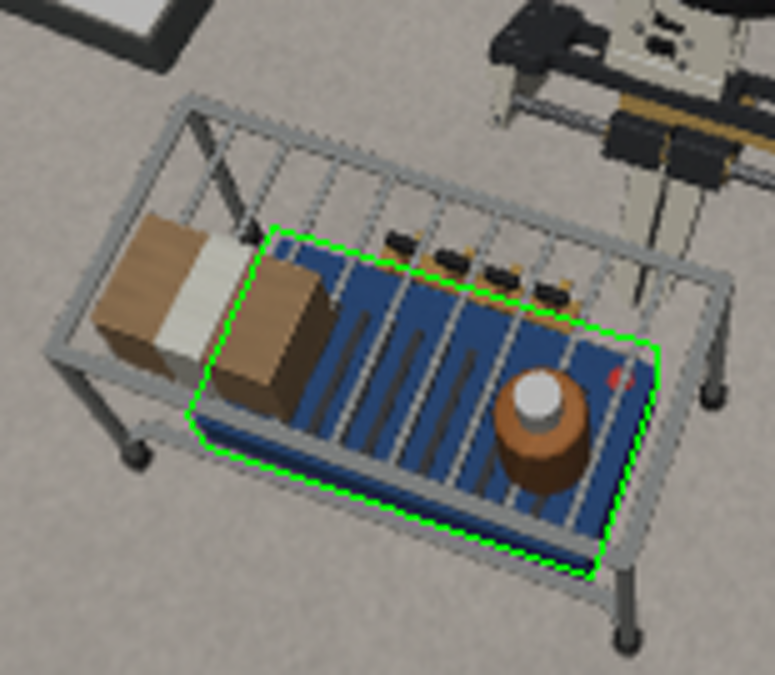

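```bash
python3 -m crank '[[[0.01,-0.001,0.008,0,0,0,0],[0.0194,-0.001,0.0161,0,0,0,0],[0.021,-0.001,0.018,0,0,0,0],[0.0225,-0.001,0.02,0,0,0,0],[0.0235,-0.001,0.021,0,0,0,0]]]';python3 tp.py 40 -55 80 36; python3 -m crank '[[[0.0015,0,0.002,0,0,0,0],[0.003,0,0.0035,0,0,0,0],[0.003,0,0.0035,0,0,0,0]]]';python3 tp.py 40 -56 80 36
```

```text
t: 35.1
position: [0.669, 0.0142, 0.0553]
tcp_rot: [0.009, 0.425, -0.017, 0.905]
ft_force: [-8.0, -0.4, 6.0]
opening: 0.007
t 35.1 tip riser [-55.5  80.4] z 36.1 lean 39.6 yaw -2.2 F [-8.  -0.4  6. ] q [ 0.42  0.95 -0.81  2.09  2.26  0.77 -0.53]
[-0.055, 0.08, 0.036] shift [0.0004, -0.0004, 0.0001] rot [-0.002, -0.006, 0.0]
t: 35.4
position: [0.6695, 0.0147, 0.0542]
tcp_rot: [0.008, 0.428, -0.016, 0.904]
ft_force: [-18.2, -1.7, 12.7]
opening: 0.007
t 35.4 tip riser [-55.   80.9] z 34.8 lean 39.3 yaw -2.0 F [-18.2  -1.7  12.7] q [ 0.42  0.95 -0.8   2.08  2.26  0.76 -0.52]
[-0.056, 0.08, 0.036] shift [-0.0015, -0.0009, -0.0003] rot [-0.0, -0.013, -0.001]
```

```bash
python3 -m crank '[[[0.0015,0,0.002,0,0,0,0],[0.003,0,0.0035,0,0.01,0,0],[0.003,0,0.0035,0,0.01,0,0]]]';python3 tp.py 40 -55 80 36 
```

```text
t: 35.7
position: [0.6701, 0.0152, 0.053]
tcp_rot: [0.008, 0.436, -0.015, 0.9]
ft_force: [-28.9, -3.5, 19.6]
opening: 0.006
t 35.7 tip riser [-54.7  81.5] z 33.4 lean 38.3 yaw -1.9 F [-28.9  -3.5  19.6] q [ 0.41  0.94 -0.8   2.07  2.23  0.74 -0.5 ]
[-0.055, 0.08, 0.036] shift [-0.0022, -0.0014, 0.0007] rot [0.001, -0.029, -0.003]
```

```bash
python3 -m crank '[[[-0.018,0,-0.02,0,-0.029,0,0],[-0.042,0,0.002,0,-0.029,0,0],[-0.068,-0.001,0.009,0,-0.029,0,0],[-0.07,-0.045,0.009,0,-0.029,0,0],[-0.071,-0.09,0.008,0,-0.029,0,0],[-0.071,-0.135,0.008,0,-0.029,0,0],[-0.071,-0.161,0.008,0,-0.029,0,0],[-0.05,-0.161,-0.009,0,-0.029,0,0],[-0.029,-0.161,-0.025,0,-0.029,0,0],[-0.029,-0.161,-0.025,0,-0.029,0,0]]]'; python3 shot.py e1 scene,side;python3 tp.py 40 -60 -80 36 -55 -80 36;python3 - <<'E'
import cv2
from h import *
crop(cv2.imread("pics/e1_scene.png"),190,210,345,345,5,"pics/e1d.png")
E
```

```text
t: 36.7
position: [0.6336, -0.1465, 0.0574]
tcp_rot: [0.01, 0.419, -0.018, 0.908]
ft_force: [-1.3, -1.6, -0.0]
opening: 0.003
t 36.8 tip riser [-82.6 -80.2] z 42.3 lean 40.8 yaw -2.2 F [ 0.4 -0.4  0.1] q [ 0.78  0.94 -0.82  2.14  2.47  0.61 -0.44]
[-0.06, -0.08, 0.036] shift [0.0195, 0.0003, 0.0133] rot [-0.003, 0.014, -0.0]
[-0.055, -0.08, 0.036] shift [0.0228, 0.0003, 0.0171] rot [-0.003, 0.014, -0.0]
```

View pics/e1d.png

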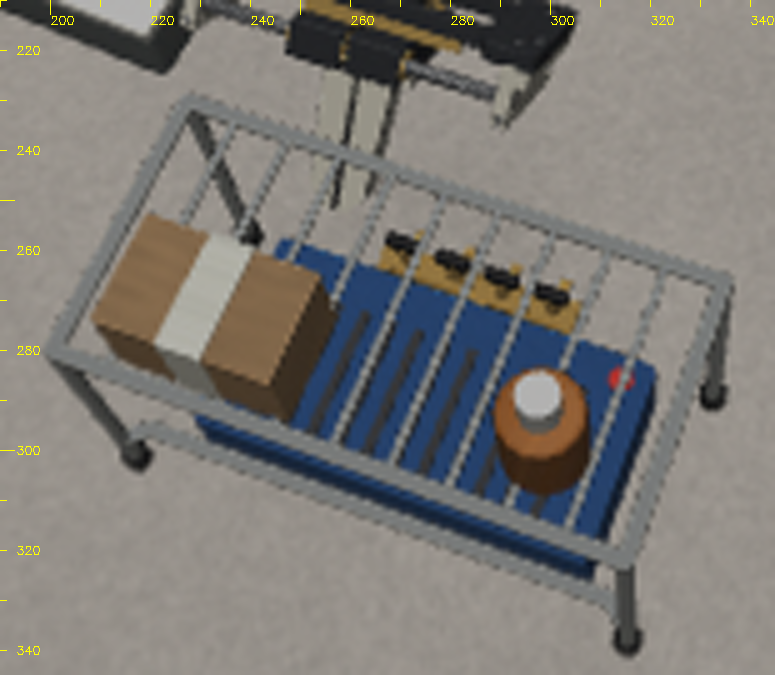

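```bash
python3 - <<'E'
from h import *
import pickle
C=pickle.load(open("e1.pkl","rb"));S=C["scene"]
print(proj(S,T(RIS,[[-.05,-.1,.066],[-.05,.1,.066],[.05,.1,.066],[-.067,-.134,.163],[-.067,.134,.163]])).round(1))
P=unproj(S,[(246,257.6),(319.5,282.8),(303.5,277),(262,262)],.066)
print([ (w2ris(x)*1000).round(1) for x in P])
E
python3 -m crank '[[[0.01,0,0.007,0,0.007,0,0],[0.0195,0,0.0133,0,0.014,0,0],[0.021,0,0.0155,0,0.014,0,0],[0.0225,0,0.017,0,0.014,0,0],[0.024,0,0.019,0,0.014,0,0],[0.024,0,0.019,0,0.014,0,0]]]'; python3 tp.py 40 -55 -80 36
```

```text
[[243.3 255.3]
 [319.5 281. ]
 [305.  321.4]
 [225.8 227.6]
 [337.  263.8]]
[array([-46.7, -91. ]), array([-45.7, 101.5]), array([-46.7,  60.5]), array([-49.1, -49. ])]
t: 37.4
position: [0.6619, -0.1459, 0.0558]
tcp_rot: [0.008, 0.425, -0.017, 0.905]
ft_force: [-13.8, -1.4, 9.3]
opening: 0.002
t 37.4 tip riser [-56.7 -79.9] z 36.6 lean 39.7 yaw -2.1 F [-13.8  -1.4   9.3] q [ 0.73  0.94 -0.77  2.06  2.42  0.55 -0.4 ]
[-0.055, -0.08, 0.036] shift [0.0015, -0.0001, 0.0008] rot [-0.001, -0.005, -0.0]
```

```bash
python3 -m crank '[[[0.0015,0,0.002,0,0,0,0],[0.003,0,0.004,0,0,0,0],[0.003,0,0.004,0,0,0,0]]]';python3 tp.py 40 -55 -80 36; python3 -m crank '[[[0.001,0,0.0015,0,0,0,0],[-0.018,0,-0.022,0,0,0,0],[-0.042,0,-0.02,0,0,0,0],[-0.08,0,-0.02,0,0,0,0],[-0.12,0,-0.02,0,0,0,0],[-0.16,0,-0.02,0,0,0,0],[-0.16,0,-0.02,0,0,0,0]]]'; python3 shot.py f1 scene,side,wrist;  python3 tp.py 40 -55 -80 36; python3 trk.py f1 .7374 -.065 -.036; python3 - <<'E'
from h import *
crop(cv2.imread("pics/f1_side.png"),180,120,380,270,4,"pics/f1c.png")
E
```

```text
t: 37.7
position: [0.6625, -0.1459, 0.0555]
tcp_rot: [0.008, 0.427, -0.017, 0.904]
ft_force: [-32.5, -2.1, 23.9]
opening: 0.007
t 37.7 tip riser [-56.2 -79.9] z 36.2 lean 39.4 yaw -2.1 F [-32.5  -2.1  23.9] q [ 0.72  0.94 -0.77  2.05  2.4   0.54 -0.39]
[-0.055, -0.08, 0.036] shift [0.0009, -0.0001, 0.0005] rot [-0.001, -0.01, -0.0]
t: 38.4
position: [0.5511, -0.1416, 0.1694]
tcp_rot: [0.006, 0.421, -0.017, 0.907]
ft_force: [-0.4, 0.6, 0.2]
opening: 0.006
t 38.55 tip riser [-165.1  -80.9] z 146.6 lean 40.1 yaw -2.2 F [ 0.1  0.1 -0.2] q [ 0.89  0.64 -0.88  2.28  2.36  0.44 -0.45]
[-0.055, -0.08, 0.036] shift [0.1555, 0.0012, 0.013] rot [-0.002, 0.001, 0.002]
scene pump world [ 0.7336 -0.0642 -0.0457] riser mm [-4.   4.3] yaw rel deg -0.54 cost 1370
side pump world [ 0.7366 -0.0658  0.0027] riser mm [-0.9  2.8] yaw rel deg 2.23 cost 462
pump world [ 0.7354 -0.0634 -0.0097] riser mm [-2.2  5.2] yaw rel deg 1.52 cost 1859
```

View pics/f1c.png

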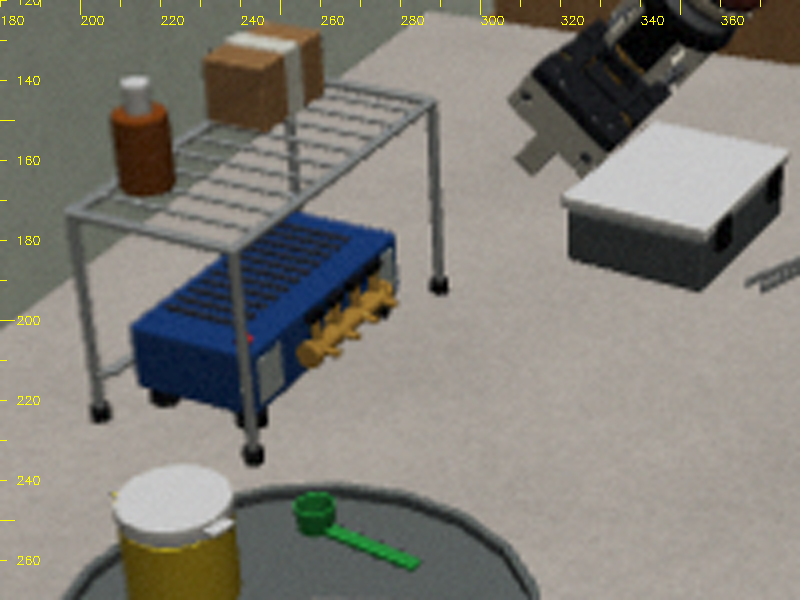

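View pics/f1_scene.png

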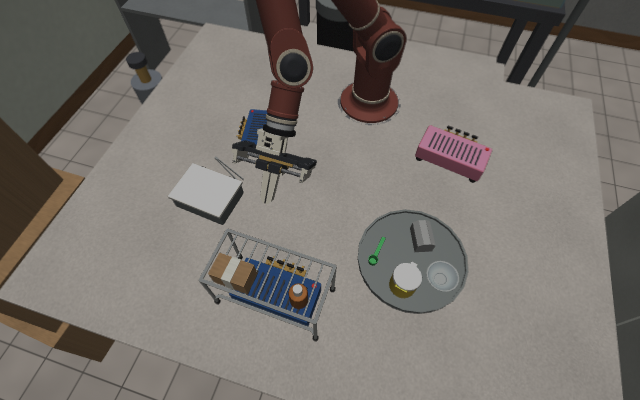

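View pics/f1_wrist.png

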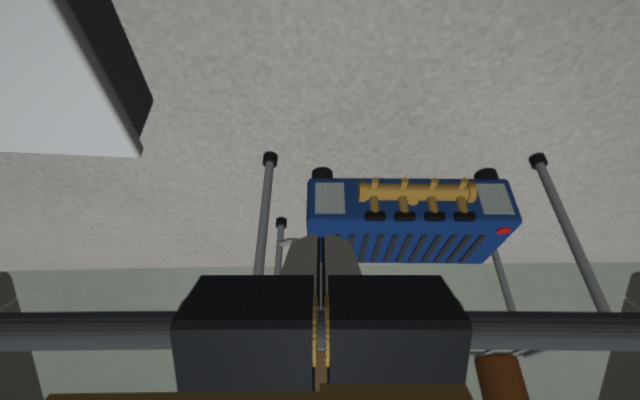

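The side view shows the pump in the bay with its rear against the bar. In the wrist view the pump's feet (322,174) and (486,175) are parallel to and centred on the leg feet (269,158) and (540,160). The tube, platter items, box and tweezers are in place, so I'm handing in.

```bash
python3 -c "
from station import arm; print(arm.hand_in())"
```

```text
the job is handed in; nothing more can be done
None
```

I laid the tube flat on the free part of the turntable, then walked the pump in with alternating corner nudges until it stood at the stop bar. I handed in at about 38.6 s, with the robot clear of everything.

**Tube:** it touched down at about 4 N and rests clear of the tub, dish and scoop.

**Pump's path:** its yaw relative to the riser stayed within about ±6° on the scene-camera fits. I kept the fingers off the manifold's width and crossed above it.

**Final checks:**
- **Against the stop:** pushed to about 30 N, each front corner gave way by less than 1 mm. The tool positions put both corners within about 1.5 mm of each other, which is roughly 0.5° of yaw.
- **Square and centred:** in the wrist picture the pump's feet lie parallel to the legs and midway between them. The image fits put it about 4 mm towards the left (turntable side).
- **Other things:** the tube, platter items, spares box and tweezers look undisturbed in the last scene picture. I did not measure them.

**Checks that disagreed:**
- **Depth:** the scene silhouette fit put the pump 4 mm short of home. The front-edge pixels put it 1 to 4 mm past home. I trusted the contact force instead, because the carton, bottle and bars hide part of the outline.
- **Yaw:** the side-camera silhouette was biased by several degrees throughout the job, because of the manifold and the gripper. It still read +2.2° at the end.

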